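Unmould the castings into the curing drawer

TASK

Pull the drawer of the grey cabinet right out to its stop. Then lift every casting there is out of the two plaster moulds and stand it on the drawer's floor with its pouring stub up: the round feet in the left compartment, the oblong lugs in the right one (left and right as you face the drawer). When all are in, push the drawer fully home again; leave the moulds lying flat on the table and do not disturb the two amber bottles and the white pot behind them.

Things in the scene. Friction and masses are not known exactly. Their poses are not given: they have to be found in the camera images.
- cabinet: low grey cabinet with one drawer, fixed to the table, 220 mm deep (own x), 220 mm wide (own y), 85 mm high. Origin: centre of its underside; own +x points to its back, so the drawer comes out along own -x, towards the robot. A roll of tape is fixed on the back half of its top (110 mm high there)
- cabinet_drawer0 (a joint): how far the drawer is out, in m: 0 = fully home, 0.1496 = at its outer stop. Slides easily (about 1 N, damped, no spring) and stays where it is left. Starts at 0
- drawer_handle (a point): middle of the drawer's handle, a round steel bar 10 mm thick and 100 mm long, parallel to the cabinet's y, 75 mm above the table and 45 mm out from the white drawer front (centre of bar to face), carried by a slanting arm at each end. It moves with the drawer. The drawer front's upper edge is 73 mm above the table
- drawer_left (a point): middle of the floor of the drawer's left compartment (the cabinet's +y side), 22 mm above the table; moves with the drawer, axes as the cabinet's. The compartment is 175 mm (x) by 86 mm (y), its walls 36 to 41 mm high. At the drawer's stop the floor from x = -87 to +56 mm is clear of the cabinet; a casting standing on it passes under the cabinet's top (51 mm above the floor)
- drawer_right (a point): the same for the right compartment (the cabinet's -y side); a 5 mm wooden divider separates the two
- magnifier_lamp: magnifier lamp, in the way of a low swing: its post stands at the far left corner (0.34 m in world x and 0.20 m in world y from this origin), and its thin arm runs from the post's top, 0.53 m above the table, towards the robot, sloping down to a round head 0.24 m across beside the robot's left, 0.15 to 0.4 m above the table and 0.25 to 0.5 m to the left of the robot's middle. Not part of the job
- foot_mould: loose white plaster block, 180 mm (own x) by 74 mm (own y) by 30 mm high, 0.9 kg with three open round cavities 16 mm deep in its top, at own x = -55, 0 and +55 mm, each 2 mm wider all round than the casting in it; only some of them are filled. Origin: centre of the underside. The two moulds may change places
- lug_mould: loose white plaster block, 180 mm (own x) by 86 mm (own y) by 30 mm high, 0.9 kg with three open oblong (long side along own y) cavities 16 mm deep in its top, at own x = -55, 0 and +55 mm, each 2 mm wider all round than the casting in it; only some of them are filled. Origin: centre of the underside. The two moulds may change places
- foot_0: round terracotta-coloured cast foot: a disc 40 mm across at its top (36 mm at the underside) and 18 mm thick, and on it a pouring stub 24 mm (own x) by 12 mm (own y) by 20 mm high, 38 mm tall in all, about 50 g. Origin: centre of the underside, z up. Starts in a cavity of foot_mould with the disc's top 2 mm proud of the mould, turned by up to 0.5 rad in it; may be absent
- foot_1: round terracotta-coloured cast foot: a disc 40 mm across at its top (36 mm at the underside) and 18 mm thick, and on it a pouring stub 24 mm (own x) by 12 mm (own y) by 20 mm high, 38 mm tall in all, about 50 g. Origin: centre of the underside, z up. Starts in a cavity of foot_mould with the disc's top 2 mm proud of the mould, turned by up to 0.5 rad in it; may be absent
- foot_2: round terracotta-coloured cast foot: a disc 40 mm across at its top (36 mm at the underside) and 18 mm thick, and on it a pouring stub 24 mm (own x) by 12 mm (own y) by 20 mm high, 38 mm tall in all, about 50 g. Origin: centre of the underside, z up. Starts in a cavity of foot_mould with the disc's top 2 mm proud of the mould, turned by up to 0.5 rad in it; may be absent
- lug_0: oblong terracotta-coloured cast lug: a bar 26 mm (own x) by 56 mm (own y) by 18 mm thick, and on its middle a pouring stub 24 mm (own x) by 12 mm (own y) by 20 mm high, 38 mm tall in all, about 50 g. Origin: centre of the underside, z up. Starts in a cavity of lug_mould with the bar's top 2 mm proud of the mould; may be absent
- lug_1: oblong terracotta-coloured cast lug: a bar 26 mm (own x) by 56 mm (own y) by 18 mm thick, and on its middle a pouring stub 24 mm (own x) by 12 mm (own y) by 20 mm high, 38 mm tall in all, about 50 g. Origin: centre of the underside, z up. Starts in a cavity of lug_mould with the bar's top 2 mm proud of the mould; may be absent
- lug_2: oblong terracotta-coloured cast lug: a bar 26 mm (own x) by 56 mm (own y) by 18 mm thick, and on its middle a pouring stub 24 mm (own x) by 12 mm (own y) by 20 mm high, 38 mm tall in all, about 50 g. Origin: centre of the underside, z up. Starts in a cavity of lug_mould with the bar's top 2 mm proud of the mould; may be absent
- amber_bottle: bystander: amber bottle with a black cap, 38 mm across, 78 mm high, standing behind the moulds; origin at the centre of its foot
- small_amber_bottle: bystander: amber bottle with a black cap, 33 mm across, 68 mm high, standing behind the moulds; origin at the centre of its foot
- white_pot: bystander: white pot with a red cap, 48 mm across, 52 mm high, standing behind the moulds; origin at the centre of its foot

How it is judged (in metres and radians):
On the way, in this order (a step that is already met when the one before it is completed fails the run):
1. the drawer is pulled out to its stop (value of joint cabinet_drawer0 above 0.145 m), for 0.2 s.
2. every casting stands, stub up, on the floor of its compartment in the open drawer (value of joint cabinet_drawer0 above 0.09 m and x of foot_0 in the frame of drawer_left between -0.085 and 0.085 m and y of foot_0 in the frame of drawer_left between -0.043 and 0.043 m and z of foot_0 in the frame of drawer_left between -0.006 and 0.008 m and angle between each of foot_0, foot_1, foot_2, lug_0, lug_1, lug_2's own z axis and vertical below 0.2 rad and x of foot_1 in the frame of drawer_left between -0.085 and 0.085 m and y of foot_1 in the frame of drawer_left between -0.043 and 0.043 m and z of foot_1 in the frame of drawer_left between -0.006 and 0.008 m and x of foot_2 in the frame of drawer_left between -0.085 and 0.085 m and y of foot_2 in the frame of drawer_left between -0.043 and 0.043 m and z of foot_2 in the frame of drawer_left between -0.006 and 0.008 m and x of lug_0 in the frame of drawer_right between -0.085 and 0.085 m and y of lug_0 in the frame of drawer_right between -0.043 and 0.043 m and z of lug_0 in the frame of drawer_right between -0.006 and 0.008 m and x of lug_1 in the frame of drawer_right between -0.085 and 0.085 m and y of lug_1 in the frame of drawer_right between -0.043 and 0.043 m and z of lug_1 in the frame of drawer_right between -0.006 and 0.008 m and x of lug_2 in the frame of drawer_right between -0.085 and 0.085 m and y of lug_2 in the frame of drawer_right between -0.043 and 0.043 m and z of lug_2 in the frame of drawer_right between -0.006 and 0.008 m), for 0.2 s.
At the end, for the whole second after the job is handed in: the drawer is home (within 4 mm), every foot stands in the left and every lug in the right compartment, on the floor (within 8 mm) with its stub up (within 0.2 rad) and at rest, and both moulds lie flat on the table (tilt under 0.1 rad) (value of joint cabinet_drawer0 below 0.004 m and x of foot_0 in the frame of drawer_left between -0.085 and 0.085 m and y of foot_0 in the frame of drawer_left between -0.043 and 0.043 m and z of foot_0 in the frame of drawer_left between -0.006 and 0.008 m and angle between each of foot_0, foot_1, foot_2, lug_0, lug_1, lug_2's own z axis and vertical below 0.2 rad and x of foot_1 in the frame of drawer_left between -0.085 and 0.085 m and y of foot_1 in the frame of drawer_left between -0.043 and 0.043 m and z of foot_1 in the frame of drawer_left between -0.006 and 0.008 m and x of foot_2 in the frame of drawer_left between -0.085 and 0.085 m and y of foot_2 in the frame of drawer_left between -0.043 and 0.043 m and z of foot_2 in the frame of drawer_left between -0.006 and 0.008 m and x of lug_0 in the frame of drawer_right between -0.085 and 0.085 m and y of lug_0 in the frame of drawer_right between -0.043 and 0.043 m and z of lug_0 in the frame of drawer_right between -0.006 and 0.008 m and x of lug_1 in the frame of drawer_right between -0.085 and 0.085 m and y of lug_1 in the frame of drawer_right between -0.043 and 0.043 m and z of lug_1 in the frame of drawer_right between -0.006 and 0.008 m and x of lug_2 in the frame of drawer_right between -0.085 and 0.085 m and y of lug_2 in the frame of drawer_right between -0.043 and 0.043 m and z of lug_2 in the frame of drawer_right between -0.006 and 0.008 m and linear speed of each of foot_0, foot_1, foot_2, lug_0, lug_1, lug_2 below 0.02 m/s and angle between each of foot_mould, lug_mould's own z axis and vertical below 0.1 rad and height (world z) of foot_mould between -0.01 and 0.01 m and height (world z) of lug_mould between -0.01 and 0.01 m); the robot touches nothing.
It fails at once if the amber bottle is moved by more than 3 cm or tipped (distance of amber_bottle from where it was at the start of the episode above 0.03 m or angle between amber_bottle's own z axis and vertical above 0.5 rad).
It fails at once if the small amber bottle is moved by more than 3 cm or tipped (distance of small_amber_bottle from where it was at the start of the episode above 0.03 m or angle between small_amber_bottle's own z axis and vertical above 0.5 rad).
It fails at once if the white pot is moved by more than 3 cm or tipped (distance of white_pot from where it was at the start of the episode above 0.03 m or angle between white_pot's own z axis and vertical above 0.5 rad).
Of foot_0, foot_1, foot_2, lug_0, lug_1, lug_2 only 4 to 6 are there at a start; the rules pass over those that are not, and their reading is None.
At some moment in a run one of foot_mould, lug_mould may be knocked a few centimetres aside while the robot is not near it.
It also fails if it takes over 210 s, if anything falls off the work surface, if the arm or the gripper's body presses on something with over 40 N, if the wrist force passes 120 N, or if a joint passes its speed limit or range.

ROBOT

A 6-joint arm with a two-finger parallel gripper is mounted at the origin on the work surface; the furniture and walls round the work are solid. World frame = base frame: x ahead of the robot, y to its left, z up, the work surface at z = 0. Lengths are in mm, angles in rad, forces in N, time in s.
With the tool pointing down it reaches from about 275 to 750 mm from the base axis. Payload 10.2 kg.
Tool frame: the origin (TCP) lies between the finger pads; the fingertips stand 17 mm ahead of it and the grasp point (between the pads) lies 2 mm behind it; y points along the fingers, x is the direction in which the jaws open and shut, and the axes are right-handed (so a half turn about y gives the same grasp; the last joint's range is limited). The gripper opens to 85 mm and grips with 20 to 120 N. Pads are 22 mm wide; open, the fingers measure 114 mm over their backs; the gripper's body (76 mm by 85 mm) begins 54 mm behind the grasp point. The pads swing forward as they close: fully open they stand 13 mm farther back than shut.
Start: joints at [0.942, 0.313, 1.498, -0, 1.331, -0.223], TCP at [207.259, 482.364, 248.294] pointing down, gripper open.
Joint ranges: [-2.94, 2.94], [-0.97, 2.17], [0.19, 2.56], [-1.23, 4.37], [0.02, 3.11], [-2.88, 2.88]. Speed limits (rad/s): [2.39, 2.39, 3.01, 3.14, 3.14, 3.14].

INTERFACE

Orientations are given as a unit quaternion [w, x, y, z].
In Python, from rig import ctrl gives the robot as it stands.
- The arm moves only by the tool jog_arm, never from a script. Its argument "targets" is a list of rows, each an object with "offset": the shift along the tool's x, y, z in m, a list of three; "yaw": the turn about the tool's y in rad. In form: [{"offset": [dx, dy, dz], "yaw": yaw}, ...]. A call has 1 to 12 rows; each row is the pose to reach, as a shift and turn from the pose measured when the call began, along the tool's axes at that moment; what a row does not reach only later rows make up. A row lasts 1/12 s, in which the tool goes at most 41.7 mm and 7.16 degrees, less where a joint would pass 70% of its speed; a pose out of reach is approached as far as the arm can. A call with a gripper value outside its range is refused whole. "fingers" is the finger opening in m, from 0 to 0.0854, set as the call begins (left out, the last holds). The fingers move at their own pace and stop on an object; "grip_force" is the grip in N (left out, the last holds). Time passes only in rows, so rows that repeat a pose let the fingers close. It gives the time, the measured TCP pose, the force and the opening at its end, in the units of the state.
- ctrl.sense(): the state, without advancing time (a new reading comes with each control period).
- ctrl.capture(name): name is "side" or "top"; returns a dict with "img" (384x512x3 uint8, red, green, blue), "intrinsics" (3x3 intrinsics, pixels), "k1" (the pictures are not rectified: a ray, as slopes to the right and down, at radius r is drawn at 1 + k1 r^2 times it, then the intrinsics apply), "T" (4x4, takes a point from camera to world coordinates). Camera axes: x right, y up, looking along -z (the intrinsics and any distortion apply to the point x, -y, -z); pixel columns grow to the right and rows downward; lengths in mm; the calibration is good to about 2 mm. A picture is of the moment at which its call begins. There is no depth.
- ctrl.finish_job(): hands the job in, once; it reports no verdict.
Trained networks look in the newest picture that a camera, given by its name, has taken for a name from the list of things; names that differ only in an ending like _2 or _b are one class to them, and where a whole thing is asked for, a point or a joint stands for the part that bears it (a point fixed in the world has none). Each returns a list of dicts, best first, with "score" (0 to 1); they miss things now and then, are a little off and sometimes report something else, mostly with a low value. They report only what shows in the picture. A call takes as long as a camera call.
- ctrl.boxes_of(camera, target): "box" ([left, top, right, bottom] in pixels, round what is visible of it).
- ctrl.regions_of(camera, target): "region" (384x512 bool, what is visible of it) and "box" ([left, top, right, bottom] in pixels, round what is visible of it).
The state is a dict: "time_s": time; "joints": joint angles; "dq": joint speeds; "tau": joint torques, N m; "eef_pos": TCP position; "ee_rot": TCP orientation; "force": force on the tool from outside, world axes, zero at the start; "wrist_torque": the same for the moment, N m; "grip_width": opening from 0.0 (shut) to 1.0 (fully open).
Only numpy, scipy, OpenCV 4.12 (cv2) and the standard library are available. Lean on these libraries where they do the work, as an engineer would, in place of code of your own. Each camera call takes 0.05 s, during which the arm holds its last target.

## Working session

There is one attempt and no reset: what is moved stays moved. The work goes in short steps, Python scripts to look and compute and a tool call to move; the robot and the scene stay as the last step left them, time stands still between calls to the robot, and variables do not carry over. Pictures are saved under pics/ and viewed, and the job is handed in when it is done.

Besides the shell and the picture viewer there is one more tool, called after "Emit:" as name([rows], argument=value, ...), one row to a line, values as JSON. jog_arm: Moves the arm, as the interface text tells. Its arguments: {"type":"object","properties":{"targets":{"type":"array"},"fingers":{"type":"number"},"grip_force":{"type":"number"}},"required":["targets"]}

```bash
ls; mkdir -p pics; python3 - <<'E'
from rig import ctrl
import cv2
print(ctrl.sense())
for n in ("top","side"):
    c=ctrl.capture(n)
    cv2.imwrite(f"pics/{n}0.png",c["img"][:,:,::-1])
    print(n,c["intrinsics"],c["k1"],c["T"])
E
```

```text
pics
{'time_s': 0.0, 'joints': array([ 9.41632108e-01,  3.13474331e-01,  1.49843855e+00, -2.04843024e-06,
        1.33100520e+00, -2.23407037e-01]), 'dq': array([ 2.34643588e-04, -9.57827573e-05, -7.08305386e-04,  4.67542882e-06,
        4.29833997e-04, -8.58329414e-04]), 'tau': array([-1.16257248e-03, -4.12257600e+01, -2.59740025e+01, -2.47921498e-04,
        4.12830646e-03,  2.85353565e-06]), 'eef_pos': array([207.09759561, 482.16964795, 247.72205997]), 'ee_rot': array([-0.5903246 ,  0.5906553 ,  0.38856205, -0.38943899]), 'force': array([-0.27265865, -0.61783685,  0.13857265]), 'wrist_torque': array([-0.08456232, -0.006139  ,  0.04001054]), 'grip_width': 1.0003608734506928}
top [[370.23129956   0.         252.61974329]
 [  0.         370.23129956 191.27667577]
 [  0.           0.           1.        ]] 0.011488313153221382 [[ 2.65080494e-02  9.80883675e-01 -1.92781067e-01  4.50695294e+02]
 [-9.99647752e-01  2.57591981e-02 -6.39033252e-03  3.60086950e+01]
 [-1.30228714e-03  1.92882556e-01  9.81220986e-01  8.99321788e+02]
 [ 0.00000000e+00  0.00000000e+00  0.00000000e+00  1.00000000e+00]]
side [[379.23192139   0.         252.42476545]
 [  0.         379.23192139 195.88769775]
 [  0.           0.           1.        ]] -0.11194520576553063 [[ 8.02056637e-01  3.12691461e-01 -5.08850863e-01  1.25740830e+02]
 [-5.97247516e-01  4.18855478e-01 -6.83999630e-01 -6.25416938e+02]
 [-7.45872409e-04  8.52516357e-01  5.22700014e-01  5.39024690e+02]
 [ 0.00000000e+00  0.00000000e+00  0.00000000e+00  1.00000000e+00]]
```

View pics/top0.png

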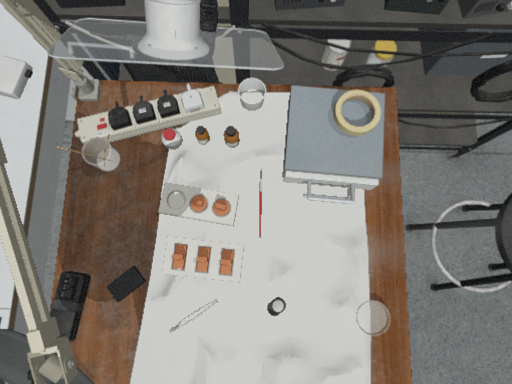

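View pics/side0.png

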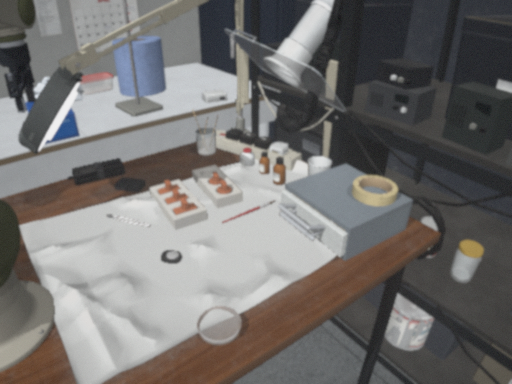

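```bash
cat > h.py <<'E'
from rig import ctrl
import numpy as np, cv2
from scipy.spatial.transform import Rotation as R
def cap(n,save=None,crop=None,scale=1):
    c=ctrl.capture(n)
    if save:
        im=c["img"][:,:,::-1]
        if crop: im=im[crop[1]:crop[3],crop[0]:crop[2]]
        if scale!=1: im=cv2.resize(im,None,fx=scale,fy=scale,interpolation=cv2.INTER_CUBIC)
        cv2.imwrite(f"pics/{save}.png",im)
    return c
def proj(c,P):
    P=np.atleast_2d(np.array(P,float)); T=c["T"]; q=(P-T[:3,3])@T[:3,:3]
    s=np.stack([q[:,0]/-q[:,2],-q[:,1]/-q[:,2]],1); r2=(s**2).sum(1,keepdims=True)
    s=s*(1+c["k1"]*r2); K=c["intrinsics"]
    return s*[K[0,0],K[1,1]]+[K[0,2],K[1,2]]
def unproj(c,uv,z):
    uv=np.atleast_2d(np.array(uv,float)); K=c["intrinsics"]
    d=(uv-[K[0,2],K[1,2]])/[K[0,0],K[1,1]]; s=d.copy()
    for _ in range(20): s=d/(1+c["k1"]*(s**2).sum(1,keepdims=True))
    D=np.stack([s[:,0],-s[:,1],-np.ones(len(s))],1)@c["T"][:3,:3].T; o=c["T"][:3,3]
    t=(z-o[2])/D[:,2]
    return (o+t[:,None]*D)
def pose():
    s=ctrl.sense(); w,x,y,z=s["ee_rot"]; M=R.from_quat([x,y,z,w]).as_matrix()
    return s,np.array(s["eef_pos"]),M
def go(target,jawdir=None):
    """print offset (m) & yaw to reach world target mm, with tool x axis along jawdir angle (rad, world, mod pi)"""
    s,p,M=pose()
    o=M.T@(np.array(target,float)-p)/1000
    yaw=None
    a=np.arctan2(M[1,0],M[0,0])
    if jawdir is not None:
        d=(jawdir-a+np.pi/2)%np.pi-np.pi/2
        yaw=-d   # tool y points down
    print("t %.2f p"%s["time_s"],p.round(1),"jaw a %.3f"%a,"off",o.round(4),"yaw",None if yaw is None else round(yaw,3),"q6 %.2f"%s["joints"][5],"F",s["force"].round(1),"w %.3f"%s["grip_width"])
E
python3 - <<'E'
from h import *
s,p,M=pose(); print(M.round(3))
for n in ("top","side"):
    c=cap(n)
    print(n,"tcp px",proj(c,p))
    for t in ["cabinet","drawer_handle","drawer_left","foot_mould","lug_mould","foot_0","lug_0","magnifier_lamp","amber_bottle","white_pot","small_amber_bottle"]:
        for r in ctrl.boxes_of(n,t)[:5]: print(n,t,round(r["score"],2),np.round(r["box"],1))
cap("top","top1",(140,80,400,310),3)
E
```

```text
[[ 0.395 -0.001 -0.919]
 [ 0.919 -0.001  0.395]
 [-0.001 -1.     0.   ]]
top tcp px [[-31.31052618 413.22987908]]
top cabinet 0.85 [278.6  85.5 386.6 204.3]
top drawer_handle 0.62 [211.  198.5 229.6 215.4]
top drawer_left 0.63 [285.1 169.8 375.5 205.1]
top foot_mould 0.72 [157.4 184.1 240.6 224.9]
top foot_mould 0.34 [192.4 200.2 206.5 213.7]
top lug_mould 0.79 [162.1 235.6 247.6 280.1]
top lug_mould 0.54 [174.2 244.3 189.8 268.3]
top lug_mould 0.39 [278.3  86.3 385.3 205.8]
top foot_0 0.79 [210.8 198.  227.3 219.3]
top foot_0 0.47 [190.8 199.1 208.1 212.5]
top lug_0 0.81 [198.5 245.8 210.1 273.8]
top lug_0 0.78 [219.3 249.2 234.3 274.5]
top lug_0 0.55 [170.  243.  188.8 268.4]
top magnifier_lamp 0.57 [  0.    0.  101.3 384. ]
top amber_bottle 0.57 [190.4 197.1 208.6 210. ]
top amber_bottle 0.55 [224.1 126.9 241.5 150.5]
top white_pot 0.55 [160.5 129.  181.5 147. ]
top small_amber_bottle 0.6 [194.9 129.7 208.1 148.5]
side tcp px [[ 26.97348168 104.67574952]]
side cabinet 0.72 [280.3 164.1 412.7 259.5]
side drawer_handle 0.69 [278.  188.8 351.5 253.4]
side drawer_left 0.81 [278.4 192.2 347.  257.2]
side foot_mould 0.74 [192.6 164.7 243.1 208.1]
side lug_mould 0.6 [152.2 177.2 205.9 230.2]
side foot_0 0.64 [208.3 175.4 224.4 184.4]
side foot_0 0.5 [217.5 177.6 231.5 194.9]
side lug_0 0.6 [168.1 187.4 184.6 204.3]
side lug_0 0.55 [172.  199.3 195.1 215.8]
side magnifier_lamp 0.68 [ 16.2   0.  249.2 153.4]
side amber_bottle 0.78 [271.1 155.6 284.9 184.7]
side white_pot 0.56 [191.3 165.4 242.3 207.6]
side white_pot 0.49 [242.5 146.4 256.9 164.2]
side small_amber_bottle 0.53 [259.3 148.6 273.  173.1]
side small_amber_bottle 0.45 [241.7 148.8 256.1 164.1]
```

View pics/top1.png

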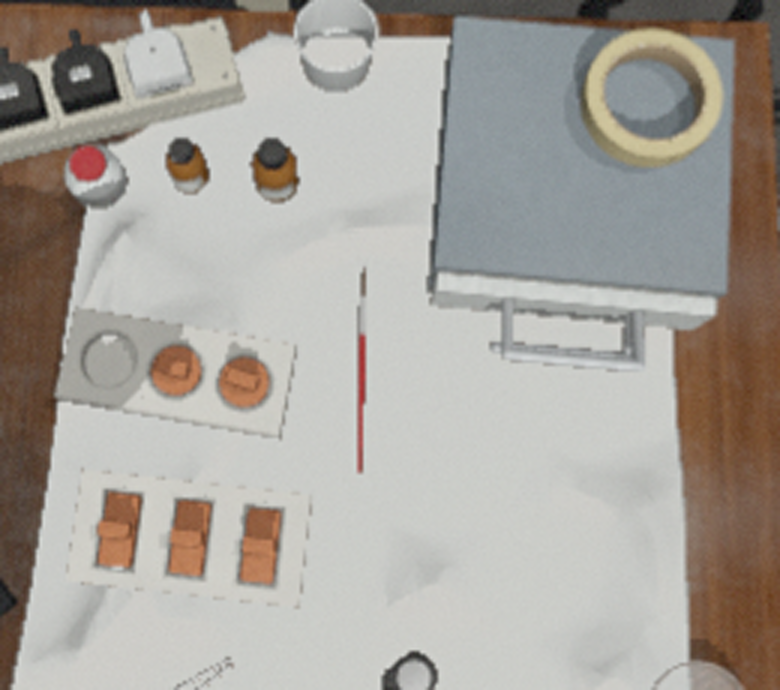

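```bash
python3 - <<'E'
from h import *
c=cap("top")
P=unproj(c,[(286.7,170.7),(382.3,177.3),(292.3,86),(384.3,92.7)],85); print(P.round(1))
print("widths",np.linalg.norm(P[0]-P[1]),np.linalg.norm(P[2]-P[3]),np.linalg.norm(P[0]-P[2]),np.linalg.norm(P[1]-P[3]))
cen=P.mean(0); d=(P[2]+P[3]-P[0]-P[1]); a=np.arctan2(d[1],d[0]); e=(P[0]+P[2]-P[1]-P[3]); a2=np.arctan2(-e[0],e[1]); print("center",cen.round(1),a,a2)
H=unproj(c,[(330.7,199),(140+500/3,80+348/3),(140+642/3,80+366/3)],75);print("handle",H.round(1))
# predicted front corner of cabinet etc
for aa in (a,a2,(a+a2)/2):
    u=np.array([np.cos(aa),np.sin(aa)]); v=np.array([-u[1],u[0]])
    print(aa,"handle rel", [((h[:2]-cen[:2])@u,(h[:2]-cen[:2])@v) for h in H])
for n,z,t in (("foot",52,"foot_0"),("lug",52,"lug_0")):
    for r in ctrl.regions_of("top",t):
        m=r["region"].astype(np.uint8); print(t,round(r["score"],2),m.sum(),np.array(np.nonzero(m)).mean(1)[::-1].round(1))
for t in ("foot_mould","lug_mould"):
    for r in ctrl.regions_of("top",t)[:2]:
        m=r["region"].astype(np.uint8); (cx,cy),(w,h),an=cv2.minAreaRect(cv2.findNonZero(m)); print(t,round(r["score"],2),m.sum(),(cx,cy),(w,h),an)
        box=cv2.boxPoints(((cx,cy),(w,h),an)); print(box.round(1).tolist(),unproj(c,box,30).round(1)[:,:2].tolist())
E
```

```text
[[ 660.2  -34.6   85. ]
 [ 650.5 -250.    85. ]
 [ 867.5  -46.    85. ]
 [ 855.7 -262.9   85. ]]
widths 215.6449442002255 217.19566461255317 207.58752403323797 205.65389032668585
center [ 758.5 -148.4   85. ] -0.05864864429582958 -0.04976703921659901
handle [[ 599.5 -135.3   75. ]
 [ 605.   -81.1   75. ]
 [ 594.  -187.7   75. ]]
-0.05864864429582958 handle rel [(np.float64(-159.44441832905102), np.float64(3.7045521156329744)), (np.float64(-157.16864011489275), np.float64(58.12710467834872)), (np.float64(-161.85112001788542), np.float64(-48.84181797327621))]
-0.04976703921659901 handle rel [(np.float64(-159.40522771432097), np.float64(5.120509741454739)), (np.float64(-156.64618599508668), np.float64(59.52070351604639)), (np.float64(-162.27852445174108), np.float64(-47.402412762899296))]
-0.05420784175621429 handle rel [(np.float64(-159.4263950213246), np.float64(4.412574438060717)), (np.float64(-156.90896023184675), np.float64(58.82448412704629)), (np.float64(-162.06642026601787), np.float64(-48.12258987354138))]
foot_0 0.51 223 [198.5 203. ]
foot_0 0.45 228 [220.7 207.6]
lug_0 0.78 279 [178.7 256.1]
lug_0 0.77 305 [202.9 258.6]
lug_0 0.62 275 [226.4 261.2]
foot_mould 0.87 1926 (198.46664428710938, 203.8869171142578) (76.25797271728516, 32.029052734375) 10.124671936035156
[[158.10000610351562, 212.89999389648438], [163.6999969482422, 181.39999389648438], [238.8000030517578, 194.8000030517578], [233.1999969482422, 226.39999389648438]] [[563.4, 263.7], [640.0, 256.0], [612.0, 74.4], [536.3, 85.1]]
foot_mould 0.24 1550 (329.38427734375, 187.96519470214844) (94.24024200439453, 27.82646942138672) 5.440331935882568
[[281.20001220703125, 197.3000030517578], [283.79998779296875, 169.60000610351562], [377.6000061035156, 178.60000610351562], [375.0, 206.3000030517578]] [[608.5, -26.8], [676.8, -32.3], [660.5, -258.0], [592.9, -249.2]]
```

```bash
python3 - <<'E'
from h import *
c=cap("top"); s=cap("side","side1",(0,0,260,200),3)
print("post base",unproj(c,[(88,88)],0))
print("phone",unproj(c,[(72,300)],0))
for z in (150,250,350): print(z,unproj(c,[(20,365),(45,355),(0,150)],z).round(0).tolist())
for z in (150,250,350): print(z,"side of head",unproj(s,[(50,110)],z).round(0).tolist())
cv2.imwrite("pics/topl.png",cv2.resize(c["img"][190:,:160,::-1],None,fx=3,fy=3))
E
```

```text
post base [[890.93521117 479.01402433   0.        ]]
phone [[357.82364868 456.38438168   0.        ]]
150 [[254.0, 469.0, 150.0], [273.0, 425.0, 150.0], [672.0, 573.0, 150.0]]
250 [[280.0, 411.0, 250.0], [296.0, 373.0, 250.0], [643.0, 502.0, 250.0]]
350 [[307.0, 353.0, 350.0], [320.0, 321.0, 350.0], [613.0, 430.0, 350.0]]
150 side of head [[291.0, 726.0, 150.0]]
250 side of head [[248.0, 379.0, 250.0]]
350 side of head [[206.0, 31.0, 350.0]]
```

View pics/side1.png

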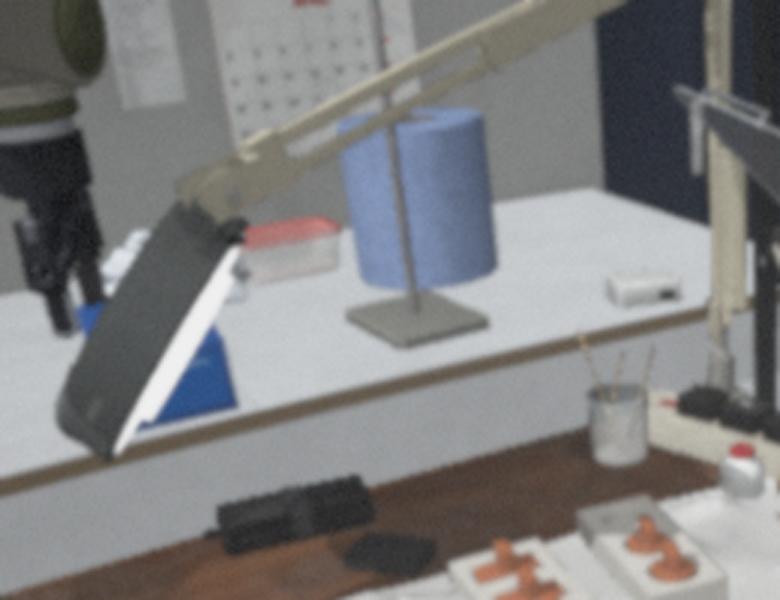

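View pics/topl.png

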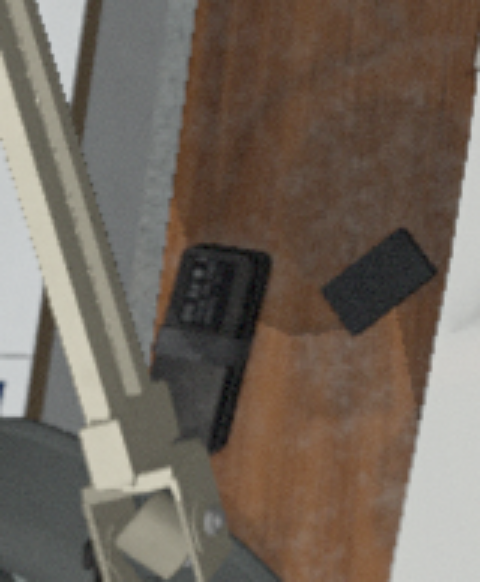

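Emit:
jog_arm([
  {"offset": [0, -0.01, 0], "yaw": 0},
  {"offset": [0, -0.03, 0], "yaw": 0},
  {"offset": [0, -0.055, 0], "yaw": 0},
  {"offset": [0, -0.085, 0], "yaw": 0},
  {"offset": [0, -0.115, 0], "yaw": 0},
  {"offset": [0, -0.145, 0], "yaw": 0},
  {"offset": [0, -0.175, 0], "yaw": 0},
  {"offset": [0, -0.205, 0], "yaw": 0},
  {"offset": [0, -0.235, 0], "yaw": 0},
  {"offset": [0, -0.265, 0], "yaw": 0},
  {"offset": [0, -0.29, 0], "yaw": 0},
  {"offset": [0, -0.29, 0], "yaw": 0},
], fingers=0.04)

```text
time_s: 2.7
eef_pos: [206.9, 481.8, 543.7]
ee_rot: [0.592, -0.589, -0.392, 0.386]
force: [-0.5, 0.9, 1.4]
grip_width: 0.472
```

```bash
python3 - <<'E'
from h import *
go((598,-138,300),-0.054)
cap("side","s2")
E
```

```text
t 2.70 p [206.9 481.8 543.7] jaw a 1.165 off [-0.4171  0.2413 -0.6036] yaw 1.219 q6 -0.22 F [-0.5  0.9  1.4] w 0.472
```

View pics/s2.png

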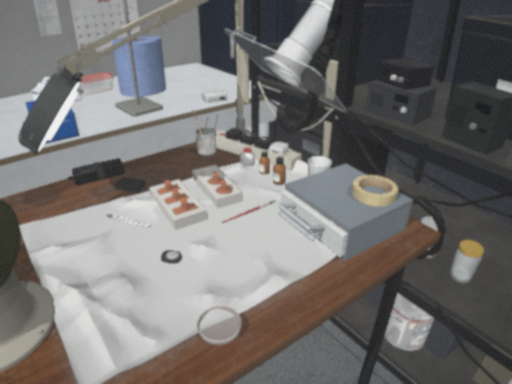

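Emit:
jog_arm([
  {"offset": [-0.01, 0, -0.015], "yaw": 0.03},
  {"offset": [-0.025, 0, -0.036], "yaw": 0.07},
  {"offset": [-0.045, 0, -0.065], "yaw": 0.13},
  {"offset": [-0.066, 0, -0.096], "yaw": 0.2},
  {"offset": [-0.087, 0, -0.127], "yaw": 0.27},
  {"offset": [-0.108, 0, -0.157], "yaw": 0.34},
  {"offset": [-0.13, 0, -0.188], "yaw": 0.4},
  {"offset": [-0.152, 0, -0.22], "yaw": 0.46},
  {"offset": [-0.174, 0, -0.252], "yaw": 0.52},
  {"offset": [-0.196, 0, -0.284], "yaw": 0.58},
  {"offset": [-0.218, 0, -0.316], "yaw": 0.64},
  {"offset": [-0.24, 0, -0.347], "yaw": 0.7},
])

```text
time_s: 3.75
eef_pos: [431.5, 122.8, 539.7]
ee_rot: [0.69, -0.687, -0.163, 0.161]
force: [-0.1, 1.0, 0.1]
grip_width: 0.47
```

```bash
python3 - <<'E'
from h import *
go((598,-138,300),-0.054)
E
```

```text
t 3.75 p [431.5 122.8 539.7] jaw a 0.462 off [ 0.032   0.2389 -0.3083] yaw 0.516 q6 -0.45 F [-0.1  1.   0.1] w 0.470
```

Emit:
jog_arm([
  {"offset": [0.003, 0.02, -0.03], "yaw": 0.05},
  {"offset": [0.006, 0.045, -0.06], "yaw": 0.1},
  {"offset": [0.009, 0.075, -0.09], "yaw": 0.15},
  {"offset": [0.012, 0.105, -0.12], "yaw": 0.2},
  {"offset": [0.015, 0.135, -0.15], "yaw": 0.25},
  {"offset": [0.018, 0.165, -0.18], "yaw": 0.3},
  {"offset": [0.021, 0.195, -0.21], "yaw": 0.35},
  {"offset": [0.024, 0.225, -0.24], "yaw": 0.4},
  {"offset": [0.027, 0.255, -0.265], "yaw": 0.45},
  {"offset": [0.03, 0.285, -0.29], "yaw": 0.516},
  {"offset": [0.032, 0.31, -0.308], "yaw": 0.516},
  {"offset": [0.032, 0.329, -0.308], "yaw": 0.516},
])

```text
time_s: 4.75
eef_pos: [597.7, -139.7, 205.9]
ee_rot: [0.709, -0.705, 0.021, -0.019]
force: [0.3, -0.5, 0.4]
grip_width: 0.47
```

```bash
python3 - <<'E'
from h import *
go((598,-138,73),-0.054)
cap("top","t2",(240,80,400,310),3);c=cap("side","s3",(200,100,440,280),3)
E
```

```text
t 4.75 p [ 597.7 -139.7  205.9] jaw a -0.057 off [0.0005 0.1329 0.0009] yaw -0.003 q6 -0.37 F [ 0.3 -0.5  0.4] w 0.470
```

View pics/t2.png

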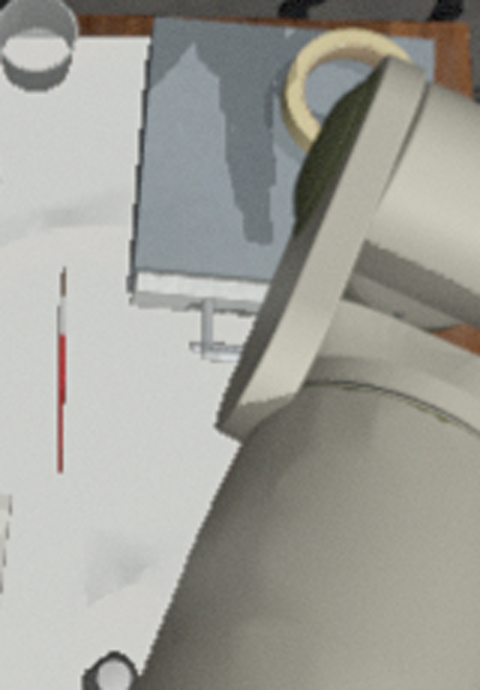

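View pics/s3.png

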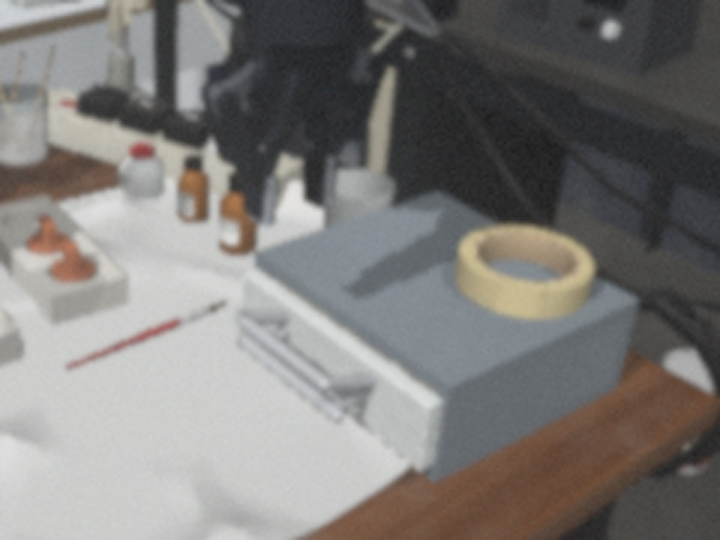

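Emit:
jog_arm([
  {"offset": [0.0, 0.02, 0.001], "yaw": 0},
  {"offset": [0.0, 0.04, 0.001], "yaw": 0},
  {"offset": [0, 0.06, 0.001], "yaw": 0},
  {"offset": [0, 0.08, 0.001], "yaw": 0},
  {"offset": [0, 0.095, 0.001], "yaw": 0},
  {"offset": [0, 0.11, 0.001], "yaw": 0},
  {"offset": [0, 0.12, 0.001], "yaw": 0},
  {"offset": [0, 0.127, 0.001], "yaw": 0},
  {"offset": [0, 0.131, 0.001], "yaw": 0},
  {"offset": [0, 0.131, 0.001], "yaw": 0},
])

```text
time_s: 5.68
eef_pos: [595.7, -134.9, 74.9]
ee_rot: [0.71, -0.704, 0.021, -0.017]
force: [-0.1, 0.6, 0.3]
grip_width: 0.469
```

```bash
python3 - <<'E'
from h import *
go((598,-138,73),-0.054)
c=cap("side","s4",(200,100,440,280),3)
E
```

```text
t 5.68 p [ 595.7 -134.9   74.9] jaw a -0.055 off [ 0.0024  0.0019 -0.003 ] yaw -0.001 q6 -0.36 F [-0.1  0.6  0.3] w 0.469
```

View pics/s4.png

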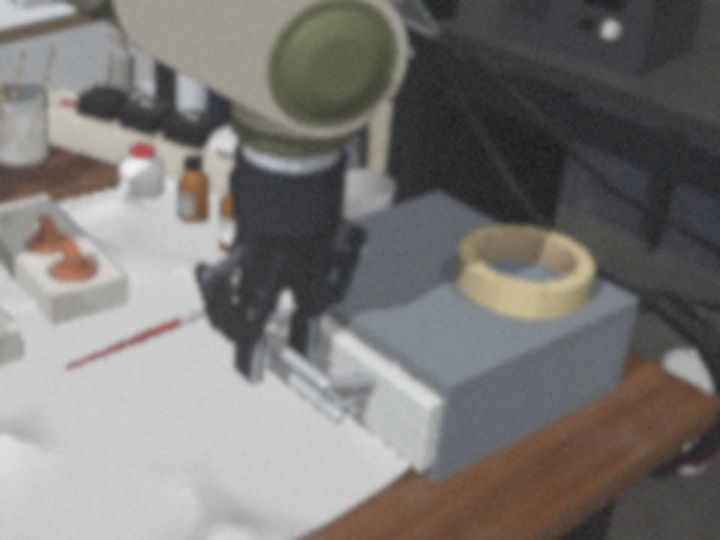

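Emit:
jog_arm([
  {"offset": [0, 0, 0], "yaw": 0},
  {"offset": [0, 0, 0], "yaw": 0},
  {"offset": [0, 0, 0], "yaw": 0},
  {"offset": [0, 0, 0], "yaw": 0},
  {"offset": [0, 0, 0], "yaw": 0},
  {"offset": [0, 0, 0], "yaw": 0},
], fingers=0.0, grip_force=30)

```text
time_s: 6.23
eef_pos: [596.4, -135.3, 76.3]
ee_rot: [0.709, -0.704, 0.021, -0.018]
force: [-0.1, 0.7, 6.0]
grip_width: 0.099
```

```bash
python3 - <<'E'
from h import *
go((598,-138,73),-0.054)
E
```

```text
t 6.23 p [ 596.4 -135.3   76.3] jaw a -0.055 off [ 0.0017  0.0033 -0.0027] yaw -0.001 q6 -0.36 F [-0.1  0.7  6. ] w 0.099
```

Emit:
jog_arm([
  {"offset": [-0.006, 0, 0], "yaw": 0},
  {"offset": [-0.018, 0, 0], "yaw": 0},
  {"offset": [-0.033, 0, 0], "yaw": 0},
  {"offset": [-0.048, 0, 0], "yaw": 0},
  {"offset": [-0.063, 0, 0], "yaw": 0},
  {"offset": [-0.078, 0, 0], "yaw": 0},
  {"offset": [-0.093, 0, 0], "yaw": 0},
  {"offset": [-0.108, 0, 0], "yaw": 0},
  {"offset": [-0.12, 0, 0], "yaw": 0},
  {"offset": [-0.132, 0, 0], "yaw": 0},
  {"offset": [-0.14, 0, 0], "yaw": 0},
  {"offset": [-0.143, 0, 0], "yaw": 0},
])

```text
time_s: 7.23
eef_pos: [451.7, -125.5, 76.4]
ee_rot: [0.71, -0.703, 0.022, -0.018]
force: [1.7, 10.2, -1.8]
grip_width: 0.101
```

Emit:
jog_arm([
  {"offset": [-0.002, 0, 0], "yaw": 0},
  {"offset": [-0.004, 0, 0], "yaw": 0},
  {"offset": [-0.006, 0, 0], "yaw": 0},
  {"offset": [-0.007, 0, 0], "yaw": 0},
  {"offset": [-0.007, 0, 0], "yaw": 0},
])

```text
time_s: 7.65
eef_pos: [449.2, -125.4, 76.6]
ee_rot: [0.71, -0.704, 0.018, -0.023]
force: [35.3, 6.5, -23.7]
grip_width: 0.103
```

```bash
python3 - <<'E'
from h import *
go((598,-138,73),-0.054)
E
```

```text
t 7.65 p [ 449.2 -125.4   76.6] jaw a -0.058 off [ 0.1492  0.0047 -0.004 ] yaw -0.004 q6 -0.48 F [ 35.3   6.5 -23.7] w 0.103
```

Emit:
jog_arm([
  {"offset": [0, 0, 0], "yaw": 0},
  {"offset": [0, 0, 0], "yaw": 0},
  {"offset": [0, 0, 0], "yaw": 0},
], fingers=0.04)

```text
time_s: 7.9
eef_pos: [448.7, -125.3, 76.5]
ee_rot: [0.71, -0.704, 0.018, -0.023]
force: [-0.7, -0.2, -0.0]
grip_width: 0.468
```

Emit:
jog_arm([
  {"offset": [0, -0.01, 0], "yaw": 0},
  {"offset": [0, -0.03, 0], "yaw": 0},
  {"offset": [0, -0.055, 0], "yaw": 0},
  {"offset": [0, -0.08, 0], "yaw": 0},
  {"offset": [0, -0.11, 0], "yaw": 0},
  {"offset": [0, -0.14, 0], "yaw": 0},
  {"offset": [-0.01, -0.16, 0.03], "yaw": 0},
  {"offset": [-0.02, -0.17, 0.06], "yaw": 0},
  {"offset": [-0.03, -0.18, 0.09], "yaw": 0},
  {"offset": [-0.04, -0.18, 0.12], "yaw": 0},
  {"offset": [-0.05, -0.18, 0.15], "yaw": 0},
  {"offset": [-0.06, -0.18, 0.18], "yaw": 0},
])

```text
time_s: 8.9
eef_pos: [396.8, 57.4, 257.8]
ee_rot: [0.71, -0.704, 0.019, -0.023]
force: [0.5, 0.2, -1.1]
grip_width: 0.468
```

```bash
python3 - <<'E'
from h import *
go((598,-138,73),-0.054)
cap("top","t3",(140,80,400,310),3);cap("side","s5")
E
```

```text
t 8.90 p [396.8  57.4 257.8] jaw a -0.058 off [ 0.2113  0.1844 -0.1849] yaw -0.004 q6 -0.10 F [ 0.5  0.2 -1.1] w 0.468
```

View pics/t3.png

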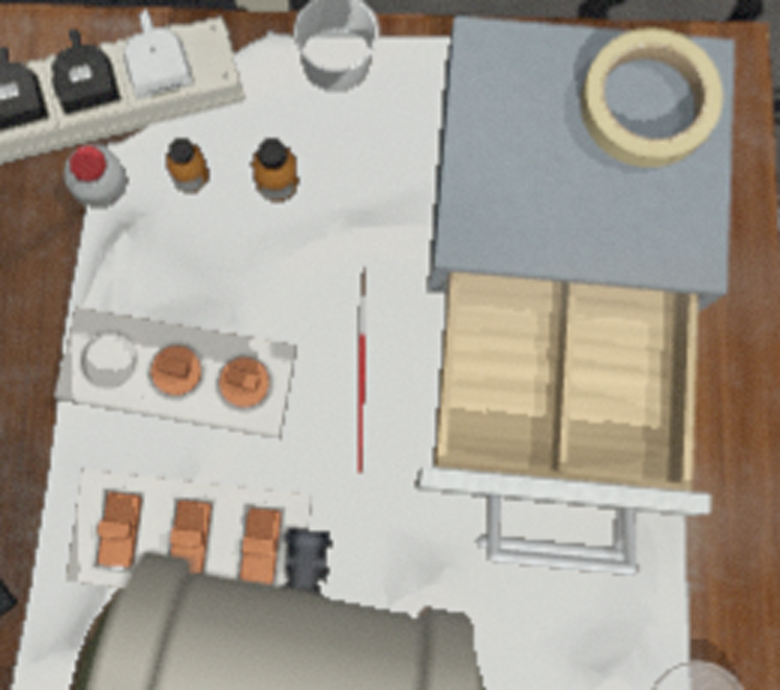

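View pics/s5.png

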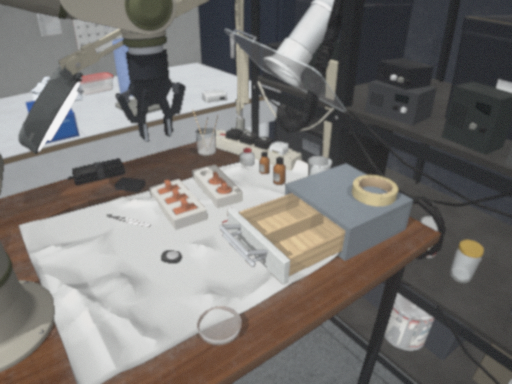

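```bash
python3 - <<'E'
from h import *
c=cap("top"); 
cv2.imwrite("pics/t4.png",cv2.resize(c["img"][160:280,260:390,::-1],None,fx=6,fy=6,interpolation=cv2.INTER_CUBIC))
f=lambda pts,z:unproj(c,[(140+x/3,80+y/3) for x,y in pts],z)[:,:2].round(1).tolist()
print("divider",f([(565,290),(560,468)],60))
print("handle bar ends",f([(490,543),(632,563)],75))
E
```

```text
divider [[654.9, -133.7], [517.2, -128.2]]
handle bar ends [[460.3, -73.6], [448.8, -176.5]]
```

View pics/t4.png

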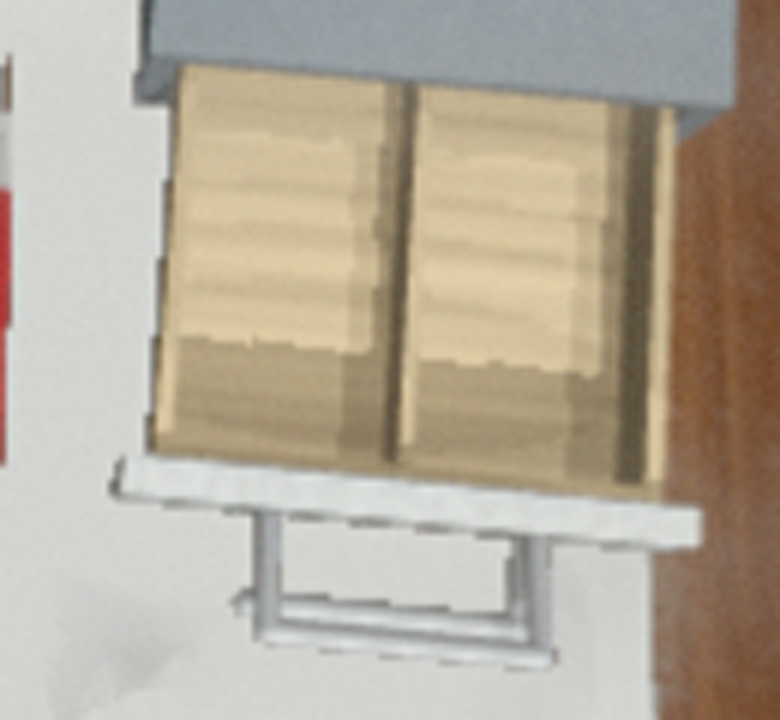

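```bash
python3 - <<'E'
from h import *
c=cap("top"); 
f=lambda pts,z:unproj(c,[(260+x/6,160+y/6) for x,y in pts],z)[:,:2].round(1)
def ln(n,pts,z):
    P=f(pts,z); d=P[0]-P[-1]; print(n,P.tolist(),"ang",np.arctan2(d[1],d[0]).round(3))
ln("divider top",[(416,95),(405,450)],60)
ln("right wall top inner",[(658,115),(645,480)],60)
ln("right wall top outer",[(677,115),(664,480)],60)
ln("left wall outer top",[(180,70),(153,450)],60)
ln("front outer face top edge, perp",[(120,495),(700,548)],73)
ln("front inner edge",[(130,455),(700,507)],73)
ln("bar",[(258,635),(550,660)],75)
ln("cabinet top front edge",[(150,60),(735,107)],85)
E
```

```text
divider top [[656.9, -136.1], [519.5, -130.1]] ang -0.044
right wall top inner [[651.4, -229.4], [510.8, -219.7]] ang -0.069
right wall top outer [[651.6, -236.7], [511.0, -226.8]] ang -0.07
left wall outer top [[664.5, -44.5], [517.0, -35.4]] ang -0.062
front outer face top edge, perp [[499.1, -22.3], [485.6, -235.0]] ang 1.507
front inner edge [[513.9, -25.8], [500.5, -235.6]] ang 1.507
bar [[449.9, -72.9], [443.9, -178.6]] ang 1.514
cabinet top front edge [[661.7, -30.8], [649.2, -250.4]] ang 1.514
```

```bash
python3 - <<'E'
from h import *
c=cap("top"); 
cv2.imwrite("pics/t5.png",cv2.resize(c["img"][175:285,155:255,::-1],None,fx=7,fy=7,interpolation=cv2.INTER_CUBIC)[:599])
s=cap("side");cv2.imwrite("pics/s6.png",cv2.resize(s["img"][155:235,145:250,::-1],None,fx=7,fy=7,interpolation=cv2.INTER_CUBIC))
E
```

```text
(no output)
```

View pics/t5.png

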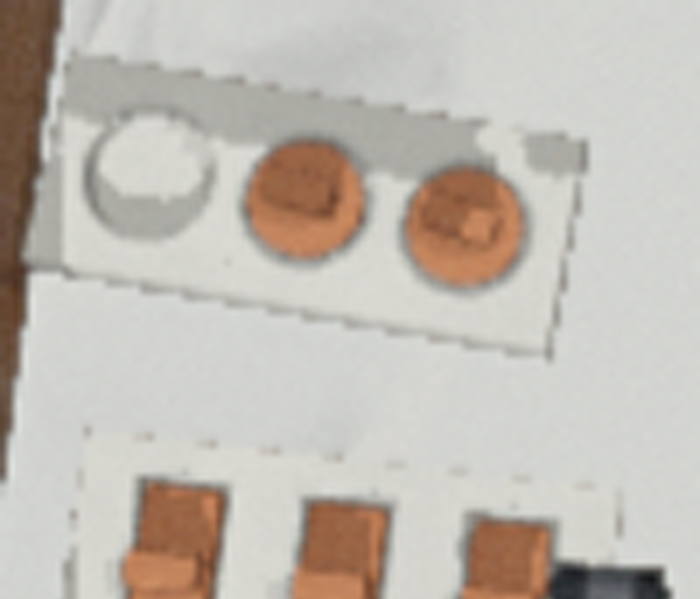

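View pics/s6.png

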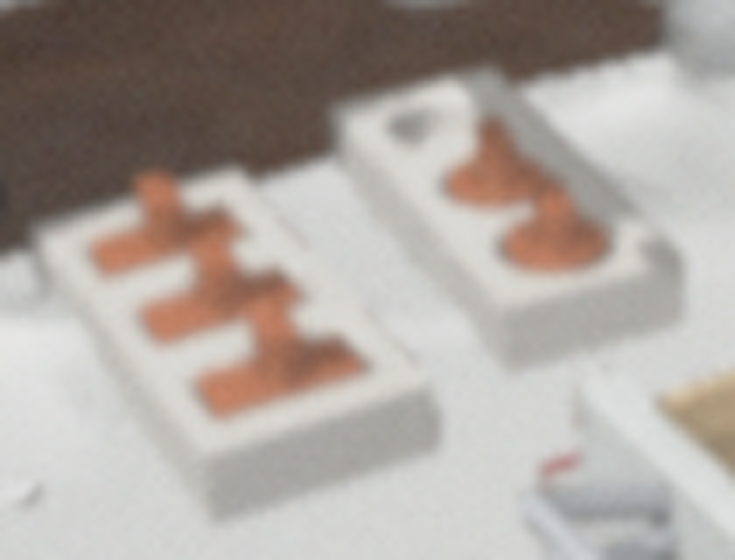

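```bash
python3 - <<'E'
import cv2
a=cv2.imread("pics/top0.png")[192:220,186:234]; a=cv2.resize(a,None,fx=12,fy=12,interpolation=cv2.INTER_CUBIC)
b=cv2.imread("pics/side0.png")[168:200,200:240]; b=cv2.resize(b,None,fx=12,fy=12,interpolation=cv2.INTER_CUBIC)
cv2.imwrite("pics/fz.png",a);cv2.imwrite("pics/fzs.png",b)
E
```

```text
(no output)
```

View pics/fz.png

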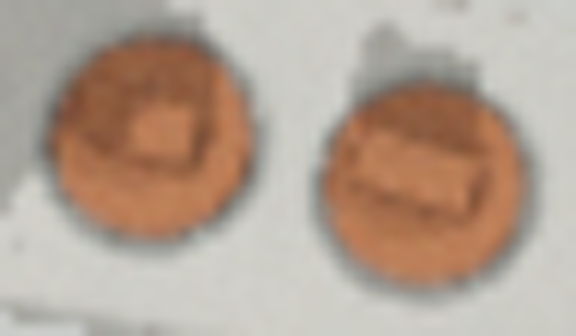

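View pics/fzs.png

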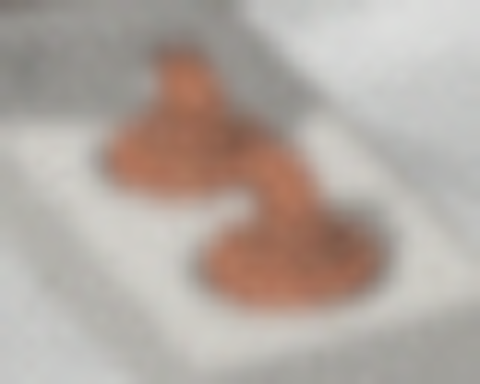

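```bash
python3 - <<'E'
from h import *
c=cap("top"); 
g=lambda pts,z:unproj(c,[(155+x/7,175+y/7) for x,y in pts],z)[:,:2]
M=g([(68,55),(583,145),(550,352),(35,268)],30); print(M.round(1).tolist(), [np.linalg.norm(M[i]-M[(i+1)%4]).round(1) for i in range(4)], M.mean(0).round(1))
D=g([(305,200),(465,227)],32); print("discs",D.round(1), g([(150,173)],30).round(1))
for i,pts in ((0,[(80,145),(205,167)]),(1,[(350,180),(470,212)]),(1,[(370,130),(485,160)])):
    P=unproj(c,[(186+x/12,192+y/12) for x,y in pts],40)[:,:2]; d=P[0]-P[1]; print("stub jaw",i,np.arctan2(-d[0],d[1]).round(3))
P=M; d=M[0]-M[1]; print("mould perp ang",np.arctan2(-d[0],d[1]).round(3))
# stub top centers z=52 from first pic
print(unproj(c,[(186+143/12,192+133/12),(186+420/12,192+170/12)],50)[:,:2].round(1))
for t in ("foot_0","lug_0"):
  for r in ctrl.regions_of("top",t):
    m=r["region"]; ys,xs=np.nonzero(m); b=r["box"]; print(t,r["score"],xs.mean().round(1),ys.mean().round(1),len(xs),unproj(c,[(xs.mean(),ys.mean())],34)[:,:2].round(1))
E
```

```text
[[636.6, 253.4], [609.8, 75.6], [538.9, 84.3], [562.7, 259.2]] [np.float64(179.8), np.float64(71.4), np.float64(176.5), np.float64(74.1)] [587.  168.1]
discs [[588.  169. ]
 [580.2 114.4]] [[596.3 222.5]]
stub jaw 0 -0.149
stub jaw 1 -0.236
stub jaw 1 -0.231
mould perp ang -0.149
[[586.3 167.8]
 [580.4 113.9]]
foot_0 0.68 220.7 207.2 200 [[580.3 116.1]]
foot_0 0.68 198.5 203.3 202 [[588.3 168.8]]
lug_0 0.72 179.3 256.2 293 [[464.1 206.3]]
lug_0 0.7 226.5 260.8 261 [[456.5  97.4]]
lug_0 0.59 203.4 256.7 224 [[464.4 150.8]]
lug_0 0.42 329.5 174.6 14427 [[ 666.2 -141.8]]
```

```bash
python3 - <<'E'
from h import *
go((580.3,114.3,53),-0.235)
E
```

```text
t 9.35 p [398.1  55.5 257.6] jaw a -0.059 off [0.1772 0.2062 0.0676] yaw 0.176 q6 -0.10 F [ 0.2 -0.   0.2] w 0.465
```

Emit:
jog_arm([
  {"offset": [0.015, 0.005, 0.006], "yaw": 0.02},
  {"offset": [0.04, 0.015, 0.015], "yaw": 0.05},
  {"offset": [0.07, 0.03, 0.027], "yaw": 0.08},
  {"offset": [0.1, 0.05, 0.038], "yaw": 0.11},
  {"offset": [0.13, 0.07, 0.05], "yaw": 0.14},
  {"offset": [0.155, 0.09, 0.06], "yaw": 0.16},
  {"offset": [0.17, 0.11, 0.065], "yaw": 0.176},
  {"offset": [0.177, 0.125, 0.068], "yaw": 0.176},
  {"offset": [0.177, 0.13, 0.068], "yaw": 0.176},
  {"offset": [0.177, 0.13, 0.068], "yaw": 0.176},
])

```text
time_s: 10.18
eef_pos: [579.0, 113.4, 127.7]
ee_rot: [0.705, -0.699, 0.083, -0.084]
force: [0.5, -1.4, 0.3]
grip_width: 0.472
```

```bash
python3 - <<'E'
from h import *
go((580.3,114.3,53),-0.235)
cap("side","s7",(140,120,290,220),5)
E
```

```text
t 10.18 p [579.  113.4 127.7] jaw a -0.236 off [0.001  0.0747 0.0005] yaw -0.001 q6 0.22 F [ 0.5 -1.4  0.3] w 0.472
```

View pics/s7.png

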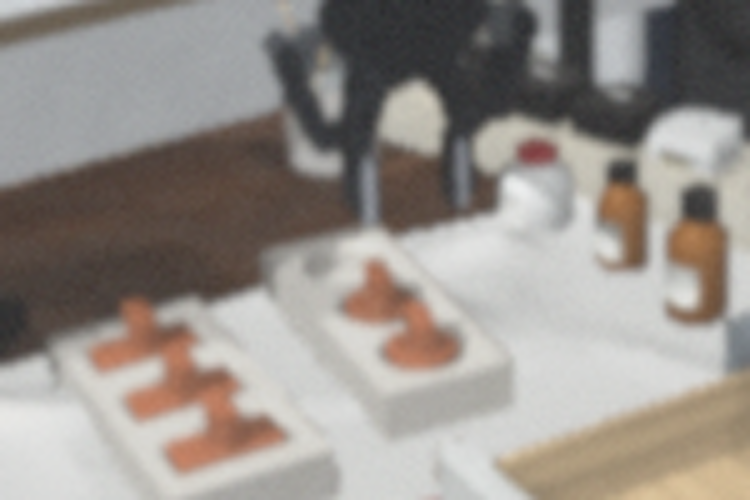

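Gripper is above the right foot, moulds unmoved. Descend.

Emit:
jog_arm([
  {"offset": [0.001, 0.015, 0], "yaw": 0},
  {"offset": [0.001, 0.03, 0], "yaw": 0},
  {"offset": [0.001, 0.045, 0], "yaw": 0},
  {"offset": [0.001, 0.058, 0], "yaw": 0},
  {"offset": [0.001, 0.066, 0], "yaw": 0},
  {"offset": [0.001, 0.072, 0], "yaw": 0},
  {"offset": [0.001, 0.075, 0], "yaw": 0},
  {"offset": [0.001, 0.075, 0], "yaw": 0},
])

```text
time_s: 10.9
eef_pos: [580.7, 113.7, 54.5]
ee_rot: [0.705, -0.699, 0.082, -0.085]
force: [0.3, -0.6, 0.6]
grip_width: 0.466
```

```bash
python3 - <<'E'
from h import *
go((580.3,114.3,53),-0.235)
cap("side","s8",(140,120,290,220),5)
E
```

```text
t 10.90 p [580.7 113.7  54.5] jaw a -0.236 off [-0.0005  0.0015  0.0005] yaw -0.001 q6 0.22 F [ 0.3 -0.6  0.6] w 0.466
```

View pics/s8.png

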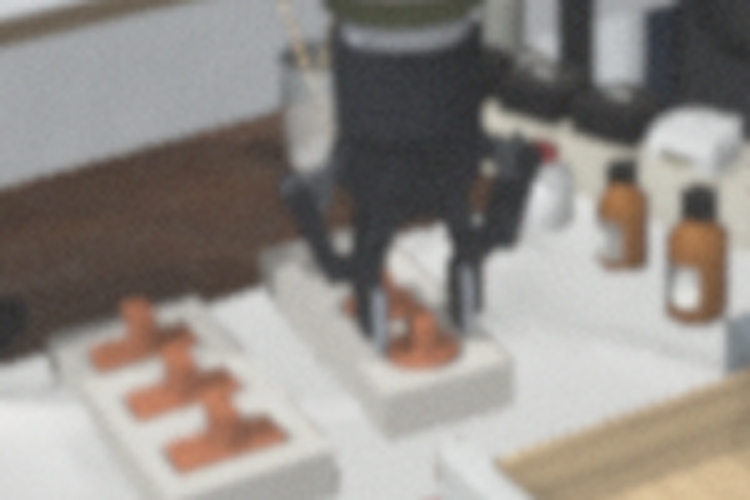

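Emit:
jog_arm([
  {"offset": [0, 0, 0], "yaw": 0},
  {"offset": [0, 0.001, 0], "yaw": 0},
  {"offset": [0, 0.001, 0], "yaw": 0},
  {"offset": [0, 0.001, 0], "yaw": 0},
  {"offset": [0, 0.001, 0], "yaw": 0},
  {"offset": [0, 0.001, 0], "yaw": 0},
], fingers=0.0, grip_force=40)

```text
time_s: 11.45
eef_pos: [581.3, 113.8, 54.3]
ee_rot: [0.705, -0.699, 0.081, -0.085]
force: [-0.3, -0.4, 4.7]
grip_width: 0.126
```

Emit:
jog_arm([
  {"offset": [0, -0.006, 0], "yaw": 0},
  {"offset": [0, -0.012, 0], "yaw": 0},
  {"offset": [0, -0.018, 0], "yaw": 0},
  {"offset": [0, -0.026, 0], "yaw": 0},
  {"offset": [0, -0.04, 0], "yaw": 0},
  {"offset": [0, -0.06, 0], "yaw": 0},
  {"offset": [0, -0.08, 0], "yaw": 0},
  {"offset": [0, -0.1, 0], "yaw": 0},
  {"offset": [0, -0.1, 0], "yaw": 0},
])

```text
time_s: 12.2
eef_pos: [582.1, 113.0, 158.9]
ee_rot: [0.706, -0.699, 0.079, -0.088]
force: [0.0, 0.3, 0.6]
grip_width: 0.126
```

```bash
cat > plan.py <<'E'
from h import *
A=-0.062; U=np.array([np.cos(A),np.sin(A)]); V=np.array([-U[1],U[0]])
L=np.array([602.3,-91.1]); Rt=np.array([596.7,-181.9])
def drop(side,x,y,z,jaw):
    o=L if side=="L" else Rt
    q=o+x*U+y*V; go((q[0],q[1],z),jaw); print("world",q.round(1))
E
python3 - <<'E'
from plan import *
drop("L",20,0,130,A)
cap("side","s9",(140,100,340,250),4)
E
```

```text
t 12.20 p [582.1 113.  158.9] jaw a -0.236 off [ 0.0867  0.0278 -0.1906] yaw -0.174 q6 0.22 F [0.  0.3 0.6] w 0.126
world [622.3 -92.3]
```

View pics/s9.png

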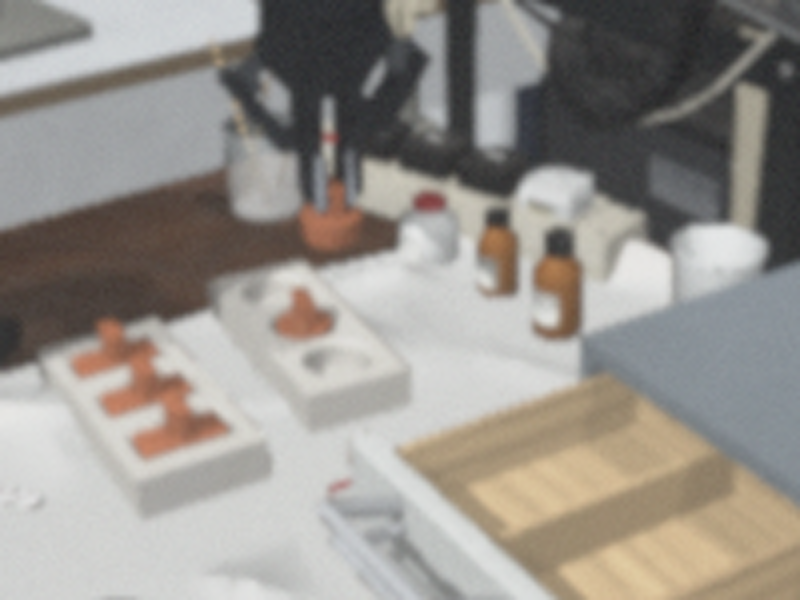

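Emit:
jog_arm([
  {"offset": [0.006, 0.002, -0.013], "yaw": -0.015},
  {"offset": [0.016, 0.005, -0.035], "yaw": -0.04},
  {"offset": [0.029, 0.01, -0.063], "yaw": -0.07},
  {"offset": [0.042, 0.015, -0.092], "yaw": -0.1},
  {"offset": [0.055, 0.02, -0.12], "yaw": -0.13},
  {"offset": [0.066, 0.025, -0.145], "yaw": -0.15},
  {"offset": [0.075, 0.028, -0.165], "yaw": -0.174},
  {"offset": [0.081, 0.028, -0.18], "yaw": -0.174},
  {"offset": [0.085, 0.028, -0.189], "yaw": -0.174},
  {"offset": [0.085, 0.028, -0.191], "yaw": -0.174},
  {"offset": [0.085, 0.028, -0.191], "yaw": -0.174},
])

```text
time_s: 13.17
eef_pos: [619.5, -92.1, 127.2]
ee_rot: [0.71, -0.704, 0.018, -0.026]
force: [0.2, 0.3, -1.2]
grip_width: 0.126
```

```bash
python3 - <<'E'
from plan import *
drop("L",20,0,64,A)
cap("side","s10",(200,100,400,250),4)
cap("top","t10",(260,150,390,280),5)
E
```

```text
t 13.17 p [619.5 -92.1 127.2] jaw a -0.063 off [ 0.0021  0.0632 -0.0006] yaw -0.001 q6 -0.28 F [ 0.2  0.3 -1.2] w 0.126
world [622.3 -92.3]
```

View pics/s10.png

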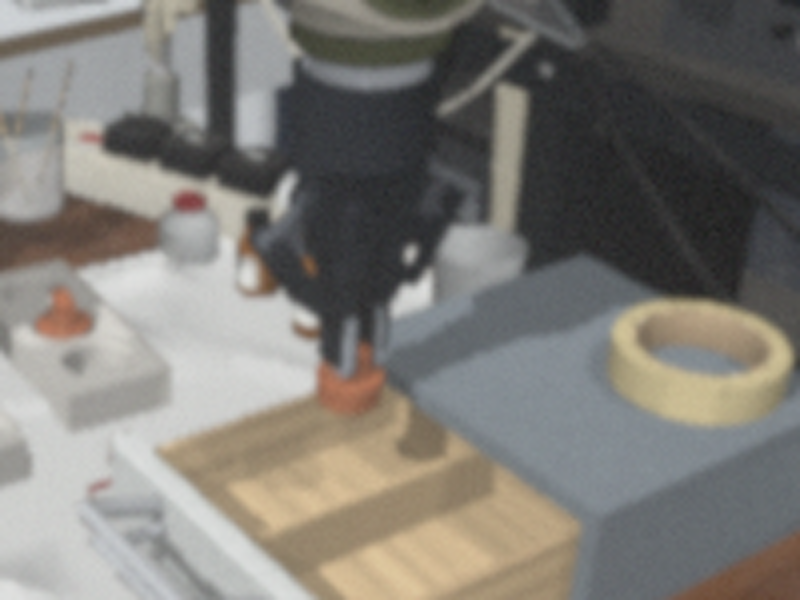

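View pics/t10.png

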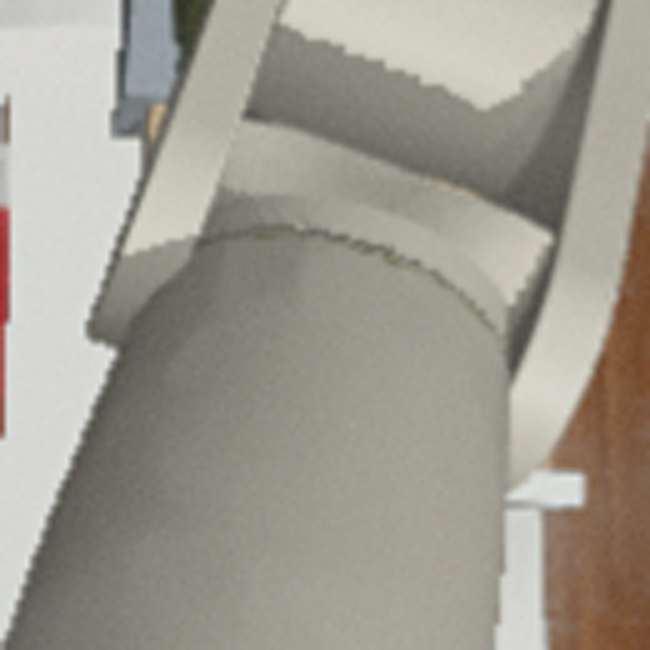

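```bash
python3 - <<'E'
from plan import *
c=cap("side"); im=c["img"][:,:,::-1].copy(); im=cv2.resize(im,None,fx=4,fy=4,interpolation=cv2.INTER_CUBIC)
for o in (L,Rt):
  for z,col in ((22,(0,0,255)),(60,(255,0,0))):
    P=[np.r_[o+x*U+y*V,z] for x,y in ((-87,-43),(-87,43),(56,43),(56,-43))]
    q=(proj(c,P)*4+2).astype(int); cv2.polylines(im,[q.reshape(-1,1,2)],True,col,1)
cv2.imwrite("pics/s11.png",im[480:1080,840:1600])
E
```

```text
(no output)
```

View pics/s11.png

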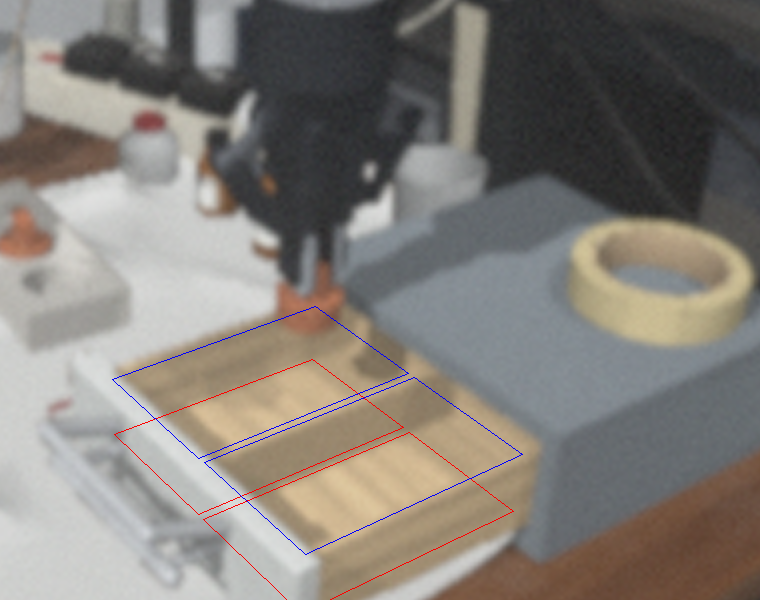

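Emit:
jog_arm([
  {"offset": [0, 0.012, 0], "yaw": 0},
  {"offset": [0, 0.024, 0], "yaw": 0},
  {"offset": [0, 0.036, 0], "yaw": 0},
  {"offset": [0, 0.046, 0], "yaw": 0},
  {"offset": [0, 0.054, 0], "yaw": 0},
  {"offset": [0, 0.059, 0], "yaw": 0},
  {"offset": [0, 0.062, 0], "yaw": 0},
  {"offset": [0, 0.063, 0], "yaw": 0},
  {"offset": [0, 0.064, 0], "yaw": 0},
  {"offset": [0, 0.064, 0], "yaw": 0},
])

```text
time_s: 14.15
eef_pos: [620.5, -90.7, 63.7]
ee_rot: [0.71, -0.704, 0.017, -0.026]
force: [-0.0, 0.1, -0.9]
grip_width: 0.128
```

```bash
python3 - <<'E'
from plan import *
drop("L",18,0,63,A)
cap("side","s12",(200,100,400,250),4)
E
```

```text
t 14.15 p [620.5 -90.7  63.7] jaw a -0.061 off [-0.0002  0.0007 -0.0015] yaw 0.001 q6 -0.28 F [-0.   0.1 -0.9] w 0.128
world [620.3 -92.2]
```

View pics/s12.png

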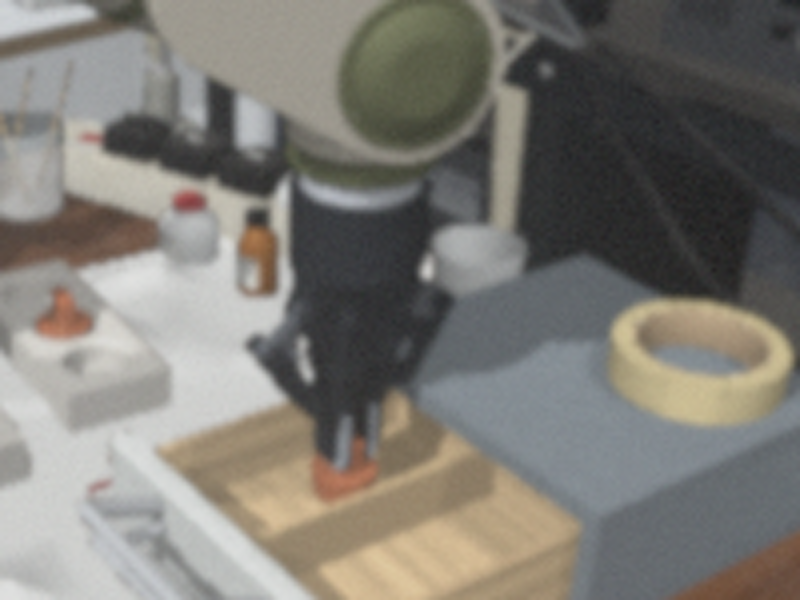

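Emit:
jog_arm([
  {"offset": [0, 0.001, 0], "yaw": 0},
  {"offset": [0, 0.0015, 0], "yaw": 0},
])

```text
time_s: 14.37
eef_pos: [620.7, -90.8, 62.6]
ee_rot: [0.71, -0.704, 0.017, -0.026]
force: [-0.0, -0.4, -0.7]
grip_width: 0.132
```

Emit:
jog_arm([
  {"offset": [0, 0, 0], "yaw": 0},
  {"offset": [0, 0, 0], "yaw": 0},
  {"offset": [0, 0, 0], "yaw": 0},
  {"offset": [0, -0.005, 0], "yaw": 0},
  {"offset": [0, -0.015, 0], "yaw": 0},
  {"offset": [0, -0.035, 0], "yaw": 0},
  {"offset": [0, -0.06, 0], "yaw": 0},
  {"offset": [0, -0.085, 0], "yaw": 0},
  {"offset": [0, -0.1, 0], "yaw": 0},
], fingers=0.03)

```text
time_s: 15.12
eef_pos: [620.2, -91.8, 166.7]
ee_rot: [0.709, -0.704, 0.016, -0.027]
force: [0.4, -0.5, -0.1]
grip_width: 0.354
```

```bash
python3 - <<'E'
from plan import *
go((588,169,130),-0.149)
cap("side","s13",(130,100,400,280),3)
c=cap("top","t13",(140,160,400,310),3)
for r in ctrl.regions_of("top","foot_0"):
    m=r["region"]; ys,xs=np.nonzero(m); print(r["score"],xs.mean().round(1),ys.mean().round(1),len(xs),unproj(c,[(xs.mean(),ys.mean())],34)[:,:2].round(1))
E
```

```text
t 15.12 p [620.2 -91.8 166.7] jaw a -0.061 off [-0.0486  0.0379  0.2581] yaw 0.088 q6 -0.28 F [ 0.4 -0.5 -0.1] w 0.354
0.76 198.1 203.2 180 [[588.7 169.8]]
```

View pics/s13.png

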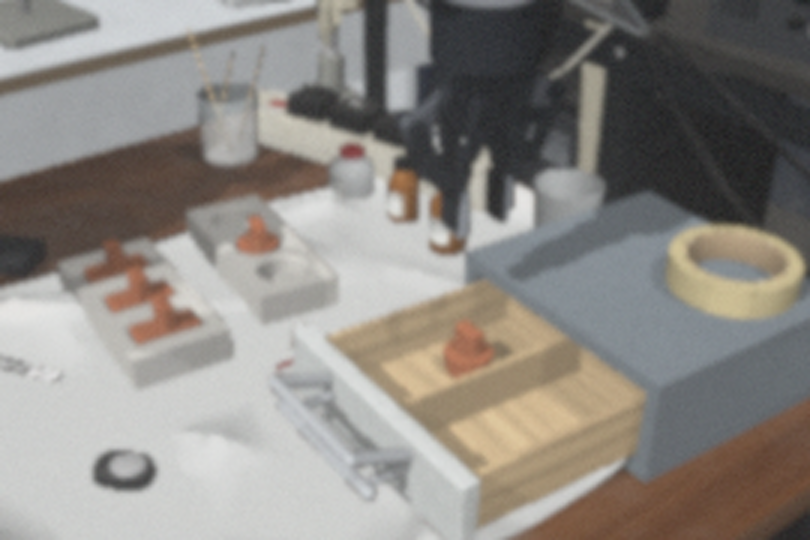

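View pics/t13.png

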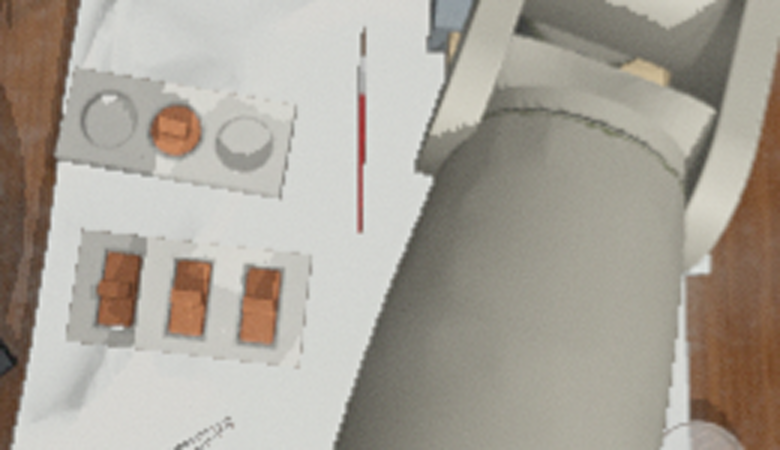

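```bash
python3 - <<'E'
from plan import *
c=cap("top"); im=c["img"][190:218,184:214,::-1]; cv2.imwrite("pics/fz2.png",cv2.resize(im,None,fx=18,fy=18,interpolation=cv2.INTER_CUBIC))
E
```

```text
(no output)
```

View pics/fz2.png

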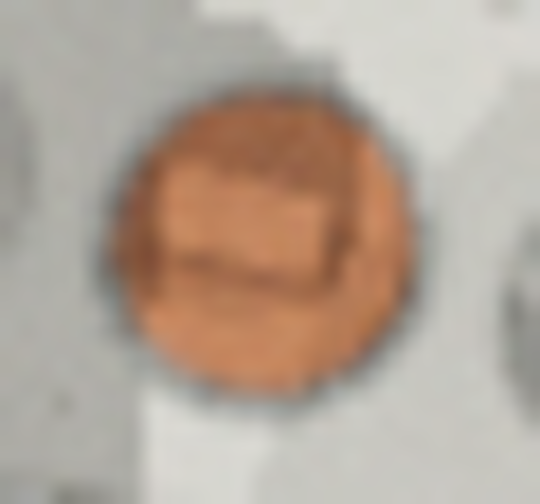

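Emit:
jog_arm([
  {"offset": [-0.003, 0, 0.016], "yaw": 0.01},
  {"offset": [-0.008, 0.0, 0.043], "yaw": 0.02},
  {"offset": [-0.014, 0.005, 0.075], "yaw": 0.04},
  {"offset": [-0.02, 0.01, 0.108], "yaw": 0.055},
  {"offset": [-0.026, 0.015, 0.14], "yaw": 0.07},
  {"offset": [-0.033, 0.02, 0.172], "yaw": 0.09},
  {"offset": [-0.039, 0.025, 0.204], "yaw": 0.1},
  {"offset": [-0.044, 0.03, 0.23], "yaw": 0.12},
  {"offset": [-0.047, 0.037, 0.248], "yaw": 0.13},
  {"offset": [-0.049, 0.04, 0.257], "yaw": 0.13},
  {"offset": [-0.049, 0.04, 0.258], "yaw": 0.13},
  {"offset": [-0.049, 0.04, 0.258], "yaw": 0.13},
], fingers=0.045)

```text
time_s: 16.32
eef_pos: [586.4, 168.9, 123.7]
ee_rot: [0.707, -0.701, 0.063, -0.071]
force: [0.4, -0.4, 0.5]
grip_width: 0.527
```

```bash
python3 - <<'E'
from plan import *
go((588,168.9,53.5),-0.19)
cap("side","s14",(130,100,290,220),5)
E
```

```text
t 16.32 p [586.4 168.9 123.7] jaw a -0.190 off [ 0.0009  0.0703 -0.0004] yaw -0.0 q6 0.27 F [ 0.4 -0.4  0.5] w 0.527
```

View pics/s14.png

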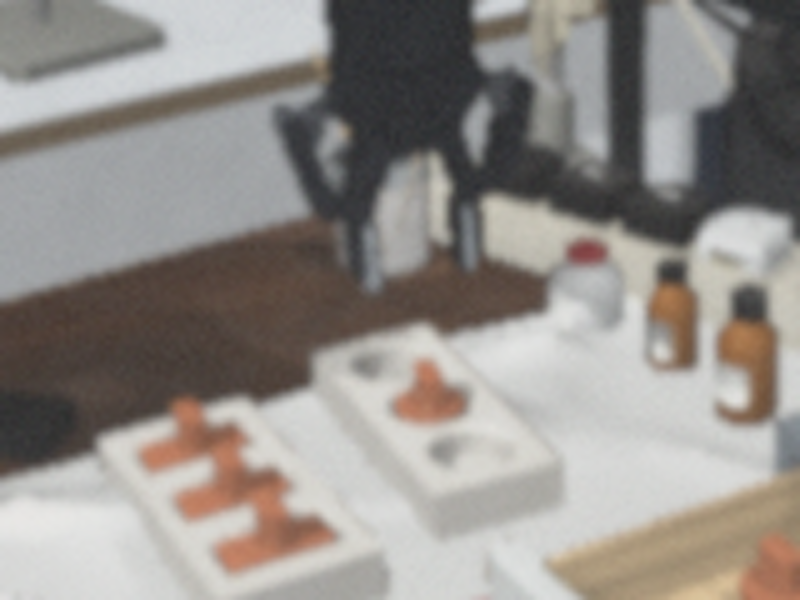

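Emit:
jog_arm([
  {"offset": [0.001, 0.015, 0], "yaw": 0},
  {"offset": [0.001, 0.03, 0], "yaw": 0},
  {"offset": [0.001, 0.045, 0], "yaw": 0},
  {"offset": [0.001, 0.057, 0], "yaw": 0},
  {"offset": [0.001, 0.065, 0], "yaw": 0},
  {"offset": [0.001, 0.069, 0], "yaw": 0},
  {"offset": [0.001, 0.07, 0], "yaw": 0},
  {"offset": [0.001, 0.07, 0], "yaw": 0},
])

```text
time_s: 17.03
eef_pos: [588.9, 168.5, 54.5]
ee_rot: [0.707, -0.701, 0.063, -0.072]
force: [0.3, 0.0, 0.7]
grip_width: 0.525
```

Emit:
jog_arm([
  {"offset": [0, 0, 0], "yaw": 0},
  {"offset": [0, 0, 0], "yaw": 0},
  {"offset": [0, 0, 0], "yaw": 0},
  {"offset": [0, 0, 0], "yaw": 0},
  {"offset": [0, 0, 0], "yaw": 0},
  {"offset": [0, 0, 0], "yaw": 0},
], fingers=0.0)

```text
time_s: 17.53
eef_pos: [589.2, 168.6, 55.1]
ee_rot: [0.707, -0.701, 0.063, -0.072]
force: [-0.6, -0.4, 4.4]
grip_width: 0.132
```

Emit:
jog_arm([
  {"offset": [0, -0.006, 0], "yaw": 0},
  {"offset": [0, -0.012, 0], "yaw": 0},
  {"offset": [0, -0.018, 0], "yaw": 0},
  {"offset": [0, -0.026, 0], "yaw": 0},
  {"offset": [0, -0.04, 0], "yaw": 0},
  {"offset": [0, -0.06, 0], "yaw": 0},
  {"offset": [0, -0.08, 0], "yaw": 0},
  {"offset": [0, -0.1, 0], "yaw": 0},
  {"offset": [0, -0.1, 0], "yaw": 0},
])

```text
time_s: 18.28
eef_pos: [589.3, 168.0, 159.8]
ee_rot: [0.708, -0.7, 0.06, -0.075]
force: [0.8, -0.4, 0.3]
grip_width: 0.128
```

```bash
python3 - <<'E'
from plan import *
drop("L",-45,0,130,A)
cap("side","s15",(130,100,330,250),4)
E
```

```text
t 18.28 p [589.3 168.  159.8] jaw a -0.191 off [ 0.0168  0.027  -0.258 ] yaw -0.129 q6 0.27 F [ 0.8 -0.4  0.3] w 0.128
world [557.4 -88.3]
```

View pics/s15.png

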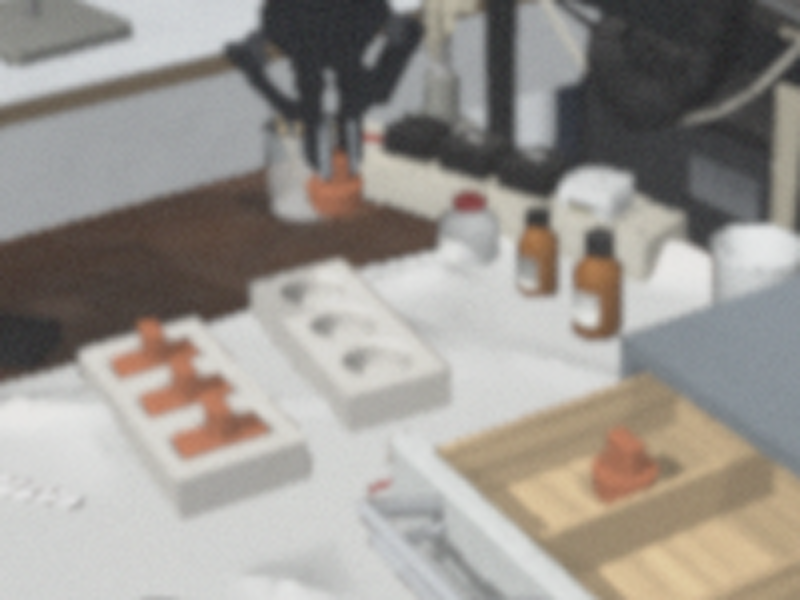

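Emit:
jog_arm([
  {"offset": [0.001, 0.002, -0.016], "yaw": -0.01},
  {"offset": [0.003, 0.005, -0.043], "yaw": -0.025},
  {"offset": [0.005, 0.01, -0.076], "yaw": -0.04},
  {"offset": [0.007, 0.015, -0.11], "yaw": -0.055},
  {"offset": [0.009, 0.02, -0.144], "yaw": -0.07},
  {"offset": [0.011, 0.024, -0.178], "yaw": -0.09},
  {"offset": [0.013, 0.027, -0.21], "yaw": -0.11},
  {"offset": [0.015, 0.028, -0.234], "yaw": -0.13},
  {"offset": [0.016, 0.028, -0.249], "yaw": -0.13},
  {"offset": [0.017, 0.028, -0.257], "yaw": -0.13},
  {"offset": [0.017, 0.028, -0.258], "yaw": -0.13},
  {"offset": [0.017, 0.028, -0.258], "yaw": -0.13},
])

```text
time_s: 19.33
eef_pos: [556.6, -88.0, 126.3]
ee_rot: [0.71, -0.703, 0.016, -0.028]
force: [-0.8, 0.2, -0.6]
grip_width: 0.133
```

```bash
python3 - <<'E'
from plan import *
drop("L",-45,0,64,A)
E
```

```text
t 19.33 p [556.6 -88.  126.3] jaw a -0.062 off [-0.0002  0.0623 -0.0009] yaw 0.0 q6 -0.32 F [-0.8  0.2 -0.6] w 0.133
world [557.4 -88.3]
```

Emit:
jog_arm([
  {"offset": [0, 0.012, -0.001], "yaw": 0},
  {"offset": [0, 0.024, -0.001], "yaw": 0},
  {"offset": [0, 0.036, -0.001], "yaw": 0},
  {"offset": [0, 0.046, -0.001], "yaw": 0},
  {"offset": [0, 0.054, -0.001], "yaw": 0},
  {"offset": [0, 0.059, -0.001], "yaw": 0},
  {"offset": [0, 0.062, -0.001], "yaw": 0},
  {"offset": [0, 0.063, -0.001], "yaw": 0},
  {"offset": [0, 0.063, -0.001], "yaw": 0},
])

```text
time_s: 20.08
eef_pos: [557.8, -88.4, 63.5]
ee_rot: [0.71, -0.703, 0.016, -0.028]
force: [0.6, -0.3, -0.4]
grip_width: 0.124
```

```bash
python3 - <<'E'
from plan import *
drop("L",-45,0,63,A)
cap("side","s16",(200,100,400,250),4)
E
```

```text
t 20.08 p [557.8 -88.4  63.5] jaw a -0.062 off [-0.0004  0.0005  0.    ] yaw 0.0 q6 -0.32 F [ 0.6 -0.3 -0.4] w 0.124
world [557.4 -88.3]
```

View pics/s16.png

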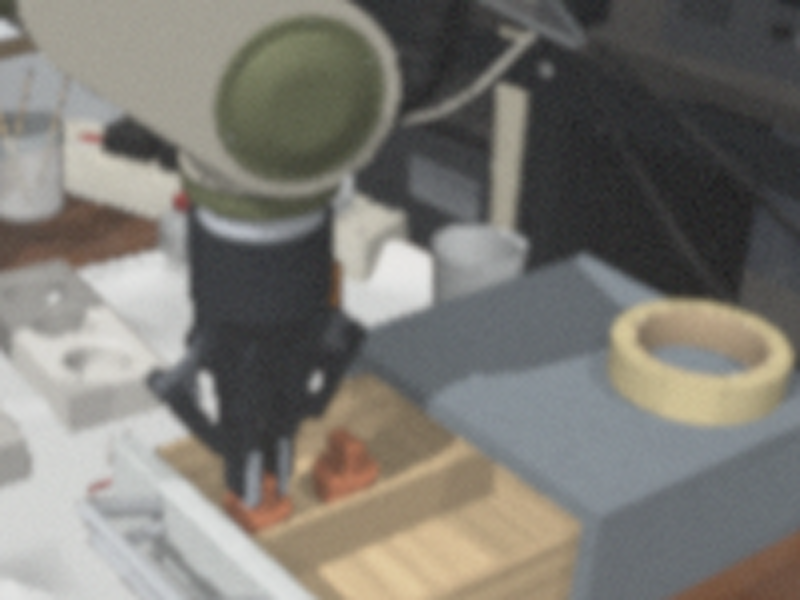

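Emit:
jog_arm([
  {"offset": [0, 0.001, 0], "yaw": 0},
  {"offset": [0, 0.001, 0], "yaw": 0},
])

```text
time_s: 20.3
eef_pos: [558.2, -88.6, 63.2]
ee_rot: [0.71, -0.704, 0.015, -0.028]
force: [-0.8, 0.9, 3.2]
grip_width: 0.126
```

Emit:
jog_arm([
  {"offset": [0, 0, 0], "yaw": 0},
  {"offset": [0, 0, 0], "yaw": 0},
  {"offset": [0, 0, 0], "yaw": 0},
  {"offset": [0, -0.005, 0], "yaw": 0},
  {"offset": [0, -0.015, 0], "yaw": 0},
  {"offset": [0, -0.035, 0], "yaw": 0},
  {"offset": [0, -0.06, 0], "yaw": 0},
  {"offset": [0, -0.085, 0], "yaw": 0},
  {"offset": [0, -0.1, 0], "yaw": 0},
], fingers=0.028)

```text
time_s: 21.05
eef_pos: [556.9, -89.7, 166.8]
ee_rot: [0.709, -0.704, 0.014, -0.03]
force: [-0.1, 1.2, -0.8]
grip_width: 0.322
```

```bash
python3 - <<'E'
from plan import *
cap("side","s17",(130,100,400,280),3)
c=cap("top","t17",(140,160,270,310),5)
go((457,98,130),-0.06)
cv2.imwrite("pics/t17.png",cv2.resize(c["img"][230:290,155:255,::-1],None,fx=8,fy=8,interpolation=cv2.INTER_CUBIC))
for r in ctrl.regions_of("top","lug_0"):
    m=r["region"]; ys,xs=np.nonzero(m); print(r["score"],xs.mean().round(1),ys.mean().round(1),len(xs),unproj(c,[(xs.mean(),ys.mean())],34)[:,:2].round(1))
E
```

```text
t 21.15 p [557.4 -89.8 166.7] jaw a -0.062 off [-0.1126  0.0353  0.1811] yaw -0.002 q6 -0.32 F [-0.   0.5 -0.6] w 0.325
0.59 226.3 261.1 275 [[455.9  97.7]]
0.58 179.3 256.2 300 [[464.2 206.3]]
0.57 203.1 259.2 276 [[458.7 151.2]]
0.42 35.2 245.4 10325 [[480.4 540. ]]
```

View pics/s17.png

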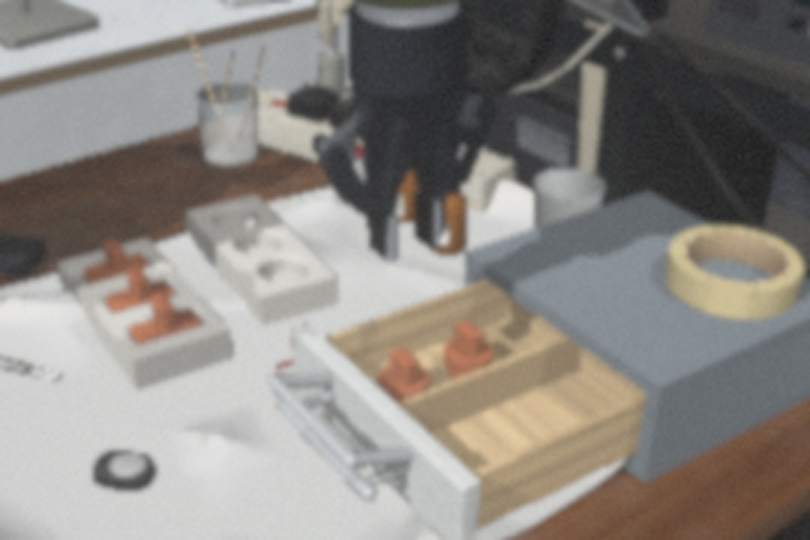

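View pics/t17.png

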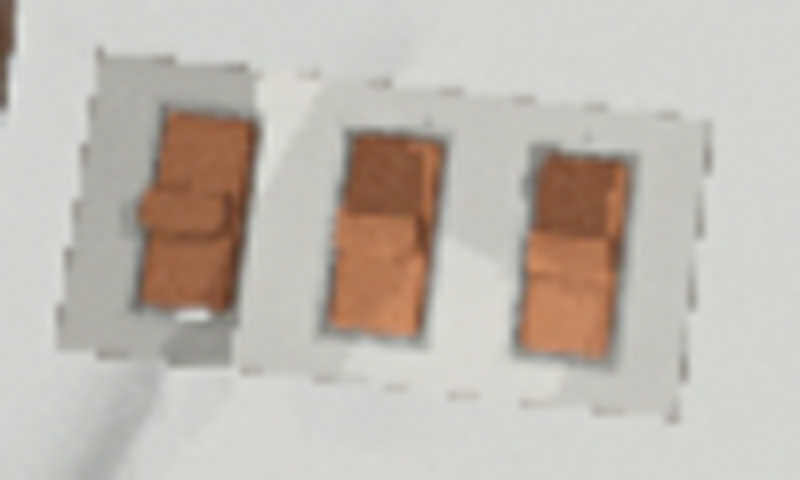

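```bash
python3 - <<'E'
from plan import *
c=cap("top")
g=lambda pts,z:unproj(c,[(155+x/8,230+y/8) for x,y in pts],z)[:,:2]
M=g([(100,55),(710,120),(675,415),(60,345)],30); print(M.mean(0).round(1)); d=M[0]+M[3]-M[1]-M[2]; print("jaw",np.arctan2(-d[0],d[1]).round(3)); d=M[0]+M[1]-M[3]-M[2]; print(np.arctan2(d[1],d[0]).round(3),np.linalg.norm(M[0]-M[1]),np.linalg.norm(M[1]-M[2]))
a=np.arctan2(d[1],d[0]); m=M.mean(0)
for k in (-55,0,55): print("from mould",(m+k*np.array([-np.sin(a),np.cos(a)])).round(1))
print("bars",g([(575,256),(387,237),(199,211)],32).round(1).tolist())
print("stub tops",g([(568,247),(375,233),(185,210)],51).round(1).tolist())
E
```

```text
[459.1 151.4]
jaw -0.082
-0.077 179.14898959617832 83.86604079761382
from mould [454.9  96.6]
from mould [459.1 151.4]
from mould [463.4 206.3]
bars [[453.8, 96.5], [457.8, 150.8], [463.7, 205.3]]
stub tops [[456.2, 97.2], [458.6, 151.7], [463.6, 205.6]]
```

Emit:
jog_arm([
  {"offset": [-0.007, 0, 0.011], "yaw": 0},
  {"offset": [-0.018, 0.0, 0.029], "yaw": 0},
  {"offset": [-0.035, 0.005, 0.055], "yaw": 0},
  {"offset": [-0.052, 0.01, 0.083], "yaw": 0},
  {"offset": [-0.07, 0.018, 0.111], "yaw": 0},
  {"offset": [-0.086, 0.025, 0.137], "yaw": 0.01},
  {"offset": [-0.099, 0.032, 0.157], "yaw": 0.02},
  {"offset": [-0.108, 0.038, 0.171], "yaw": 0.02},
  {"offset": [-0.113, 0.042, 0.179], "yaw": 0.02},
  {"offset": [-0.114, 0.042, 0.18], "yaw": 0.02},
  {"offset": [-0.114, 0.042, 0.18], "yaw": 0.02},
], fingers=0.045)

```text
time_s: 22.17
eef_pos: [454.2, 97.5, 120.5]
ee_rot: [0.71, -0.703, 0.022, -0.035]
force: [0.4, -0.7, 0.2]
grip_width: 0.525
```

```bash
python3 - <<'E'
from plan import *
go((455.2,96.8,53.5),-0.08)
cap("side","s18",(130,100,290,220),5)
E
```

```text
t 22.17 p [454.2  97.5 120.5] jaw a -0.081 off [-0.0001  0.067  -0.0013] yaw -0.001 q6 0.03 F [ 0.4 -0.7  0.2] w 0.525
```

View pics/s18.png

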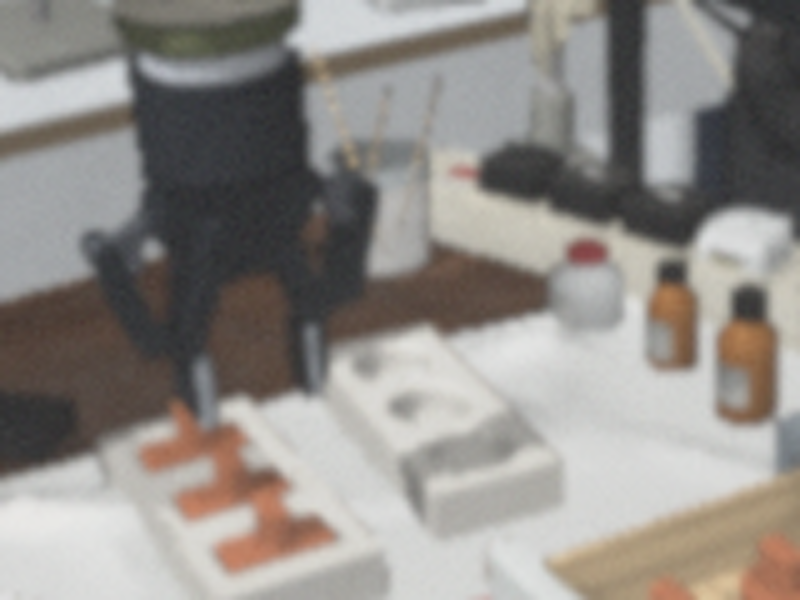

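Emit:
jog_arm([
  {"offset": [0, 0.015, -0.001], "yaw": 0},
  {"offset": [0, 0.03, -0.001], "yaw": 0},
  {"offset": [0, 0.045, -0.001], "yaw": 0},
  {"offset": [0, 0.055, -0.001], "yaw": 0},
  {"offset": [0, 0.062, -0.001], "yaw": 0},
  {"offset": [0, 0.066, -0.001], "yaw": 0},
  {"offset": [0, 0.067, -0.001], "yaw": 0},
  {"offset": [0, 0.067, -0.001], "yaw": 0},
])

```text
time_s: 22.88
eef_pos: [456.2, 96.5, 54.0]
ee_rot: [0.71, -0.703, 0.022, -0.036]
force: [-0.9, 0.6, 0.0]
grip_width: 0.527
```

```bash
python3 - <<'E'
from plan import *
go((455.2,96.8,53.5),-0.08)
cap("side","s19",(130,100,290,220),5)
E
```

```text
t 22.88 p [456.2  96.5  54. ] jaw a -0.082 off [-0.001   0.0005  0.0002] yaw -0.002 q6 0.02 F [-0.9  0.6  0. ] w 0.527
```

View pics/s19.png

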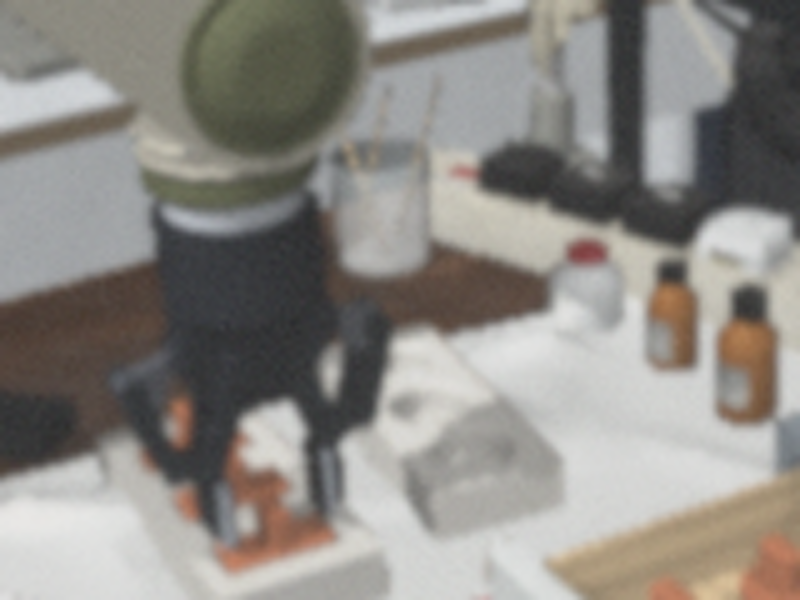

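Emit:
jog_arm([
  {"offset": [0, 0, 0], "yaw": 0},
  {"offset": [0, 0, 0], "yaw": 0},
  {"offset": [0, 0, 0], "yaw": 0},
  {"offset": [0, 0, 0], "yaw": 0},
  {"offset": [0, 0, 0], "yaw": 0},
  {"offset": [0, 0, 0], "yaw": 0},
], fingers=0.0)

```text
time_s: 23.43
eef_pos: [456.5, 96.6, 54.8]
ee_rot: [0.709, -0.703, 0.022, -0.036]
force: [-1.1, -0.0, 5.4]
grip_width: 0.128
```

Emit:
jog_arm([
  {"offset": [0, -0.006, 0], "yaw": 0},
  {"offset": [0, -0.012, 0], "yaw": 0},
  {"offset": [0, -0.018, 0], "yaw": 0},
  {"offset": [0, -0.026, 0], "yaw": 0},
  {"offset": [0, -0.04, 0], "yaw": 0},
  {"offset": [0, -0.06, 0], "yaw": 0},
  {"offset": [0, -0.08, 0], "yaw": 0},
  {"offset": [0, -0.1, 0], "yaw": 0},
  {"offset": [0, -0.1, 0], "yaw": 0},
])

```text
time_s: 24.18
eef_pos: [455.9, 95.8, 158.7]
ee_rot: [0.709, -0.703, 0.019, -0.039]
force: [0.7, -0.5, 0.1]
grip_width: 0.131
```

```bash
python3 - <<'E'
from plan import *
drop("R",30,0,130,A+np.pi/2)
cap("side","s20",(130,60,330,210),4)
E
```

```text
t 24.18 p [455.9  95.8 158.7] jaw a -0.082 off [ 0.1921  0.0313 -0.265 ] yaw 1.551 q6 0.03 F [ 0.7 -0.5  0.1] w 0.131
world [ 626.6 -183.8]
```

View pics/s20.png

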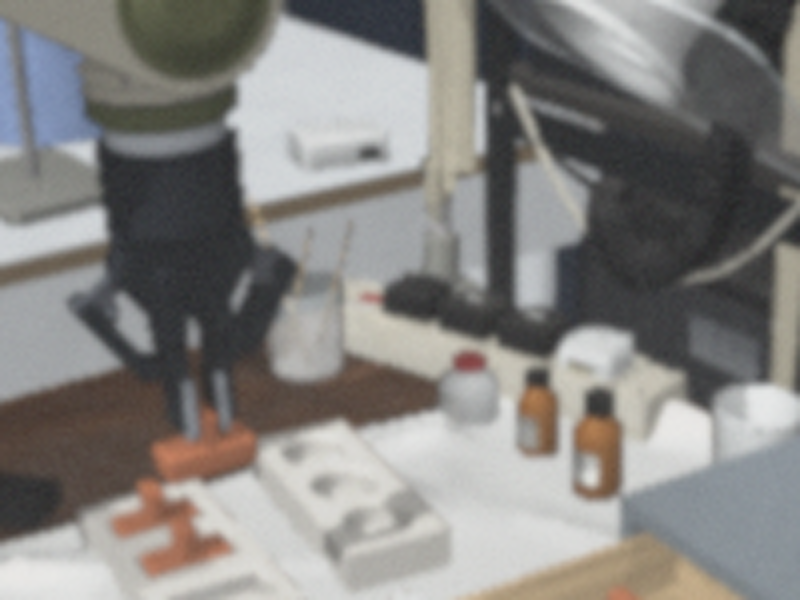

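Emit:
jog_arm([
  {"offset": [0.01, 0, -0.013], "yaw": 0.08},
  {"offset": [0.026, 0.0, -0.036], "yaw": 0.18},
  {"offset": [0.044, 0, -0.061], "yaw": 0.29},
  {"offset": [0.062, 0, -0.086], "yaw": 0.4},
  {"offset": [0.08, 0, -0.11], "yaw": 0.51},
  {"offset": [0.098, 0, -0.135], "yaw": 0.62},
  {"offset": [0.116, 0, -0.16], "yaw": 0.73},
  {"offset": [0.134, 0, -0.185], "yaw": 0.84},
  {"offset": [0.15, 0.005, -0.207], "yaw": 0.95},
  {"offset": [0.164, 0.01, -0.227], "yaw": 1.06},
  {"offset": [0.176, 0.015, -0.243], "yaw": 1.17},
  {"offset": [0.184, 0.02, -0.254], "yaw": 1.28},
])

```text
time_s: 25.23
eef_pos: [618.5, -173.9, 136.9]
ee_rot: [0.555, -0.54, 0.442, -0.451]
force: [-0.7, 0.2, -0.8]
grip_width: 0.126
```

```bash
python3 - <<'E'
from plan import *
drop("R",30,0,130,A+np.pi/2)
E
```

```text
t 25.23 p [ 618.5 -173.9  136.9] jaw a -1.368 off [0.0114 0.007  0.0058] yaw 0.265 q6 0.90 F [-0.7  0.2 -0.8] w 0.126
world [ 626.6 -183.8]
```

Emit:
jog_arm([
  {"offset": [0.006, 0.004, 0.003], "yaw": 0.1},
  {"offset": [0.01, 0.008, 0.005], "yaw": 0.2},
  {"offset": [0.011, 0.01, 0.006], "yaw": 0.265},
  {"offset": [0.011, 0.01, 0.006], "yaw": 0.265},
  {"offset": [0.011, 0.01, 0.006], "yaw": 0.265},
])

```text
time_s: 25.65
eef_pos: [626.4, -183.1, 126.1]
ee_rot: [-0.492, 0.477, -0.512, 0.518]
force: [-0.9, -0.0, -0.7]
grip_width: 0.129
```

```bash
python3 - <<'E'
from plan import *
drop("R",30,0,64,A+np.pi/2)
cap("side","s21",(200,100,400,250),4)
E
```

```text
t 25.65 p [ 626.4 -183.1  126.1] jaw a -1.631 off [ 0.0012  0.062  -0.0011] yaw 0.002 q6 1.15 F [-0.9 -0.  -0.7] w 0.129
world [ 626.6 -183.8]
```

View pics/s21.png

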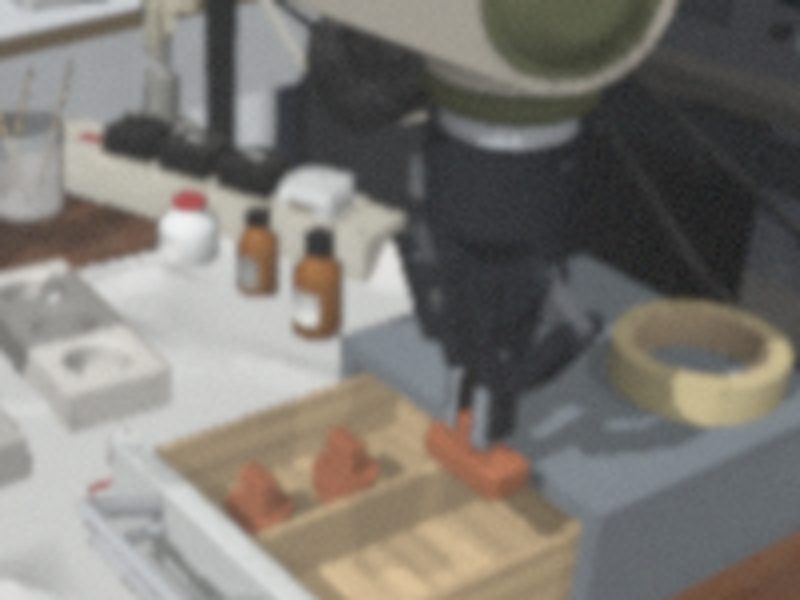

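Emit:
jog_arm([
  {"offset": [0.001, 0.012, -0.001], "yaw": 0},
  {"offset": [0.001, 0.024, -0.001], "yaw": 0},
  {"offset": [0.001, 0.036, -0.001], "yaw": 0},
  {"offset": [0.001, 0.046, -0.001], "yaw": 0},
  {"offset": [0.001, 0.053, -0.001], "yaw": 0},
  {"offset": [0.001, 0.058, -0.001], "yaw": 0},
  {"offset": [0.001, 0.061, -0.001], "yaw": 0},
  {"offset": [0.001, 0.063, -0.001], "yaw": 0},
  {"offset": [0.001, 0.063, -0.001], "yaw": 0},
])

```text
time_s: 26.45
eef_pos: [627.1, -183.5, 63.7]
ee_rot: [-0.493, 0.477, -0.511, 0.518]
force: [-0.3, 0.8, -1.2]
grip_width: 0.125
```

```bash
python3 - <<'E'
from plan import *
drop("R",30,0,63,A+np.pi/2)
cap("side","s22",(200,100,400,250),4)
E
```

```text
t 26.45 p [ 627.1 -183.5   63.7] jaw a -1.631 off [ 0.0003  0.0006 -0.0004] yaw 0.002 q6 1.15 F [-0.3  0.8 -1.2] w 0.125
world [ 626.6 -183.8]
```

View pics/s22.png

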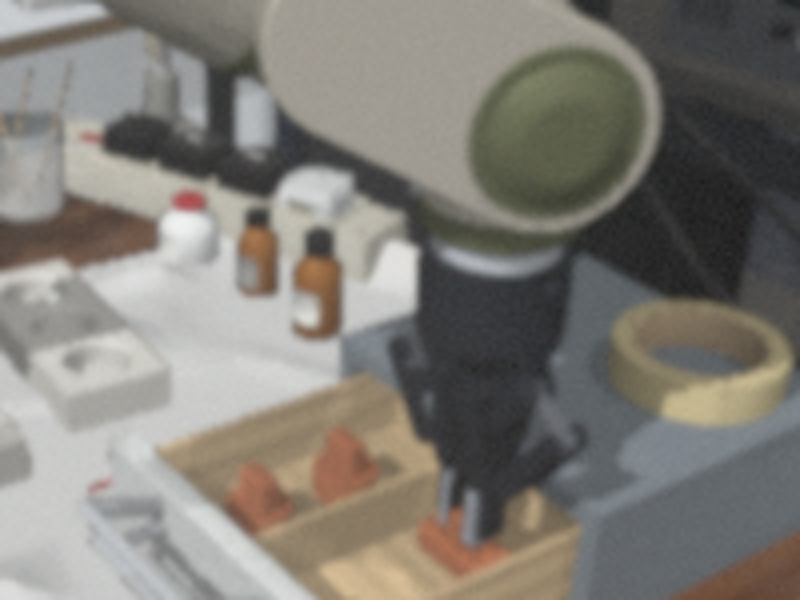

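Emit:
jog_arm([
  {"offset": [0, 0.001, 0], "yaw": 0},
  {"offset": [0, 0.001, 0], "yaw": 0},
])

```text
time_s: 26.67
eef_pos: [627.4, -183.7, 63.3]
ee_rot: [-0.493, 0.477, -0.511, 0.519]
force: [0.0, 0.3, 0.8]
grip_width: 0.127
```

Emit:
jog_arm([
  {"offset": [0, 0, 0], "yaw": 0},
  {"offset": [0, 0, 0], "yaw": 0},
  {"offset": [0, 0, 0], "yaw": 0},
  {"offset": [0, -0.005, 0], "yaw": 0},
  {"offset": [0, -0.015, 0], "yaw": 0},
  {"offset": [0, -0.035, 0], "yaw": 0},
  {"offset": [0, -0.06, 0], "yaw": 0},
  {"offset": [0, -0.085, 0], "yaw": 0},
  {"offset": [0, -0.1, 0], "yaw": 0},
], fingers=0.026)

```text
time_s: 27.42
eef_pos: [625.6, -184.8, 167.4]
ee_rot: [-0.493, 0.476, -0.509, 0.52]
force: [0.0, -0.7, 0.5]
grip_width: 0.301
```

```bash
python3 - <<'E'
from plan import *
cap("side","s23",(130,100,400,280),3)
c=cap("top"); cv2.imwrite("pics/t23.png",cv2.resize(c["img"][180:290,145:255,::-1],None,fx=5,fy=5,interpolation=cv2.INTER_CUBIC))
go((459,151.2,130),-0.08)
for r in ctrl.regions_of("top","lug_0"):
    m=r["region"]; ys,xs=np.nonzero(m); print(r["score"],xs.mean().round(1),ys.mean().round(1),len(xs),unproj(c,[(xs.mean(),ys.mean())],34)[:,:2].round(1))
E
```

```text
t 27.52 p [ 626.1 -185.   167.4] jaw a -1.631 off [-0.3254  0.034  -0.188 ] yaw -1.551 q6 1.15 F [ 0.8 -1.  -0.2] w 0.305
0.87 202.3 258.6 309 [[459.9 153.1]]
0.67 179.4 256.5 294 [[463.5 206.1]]
0.57 338.1 190.4 88 [[ 628.2 -161.8]]
```

View pics/s23.png

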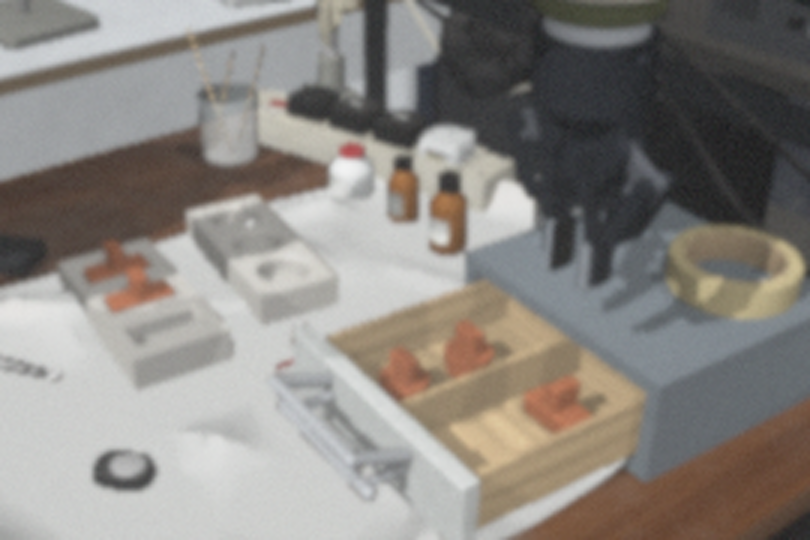

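View pics/t23.png

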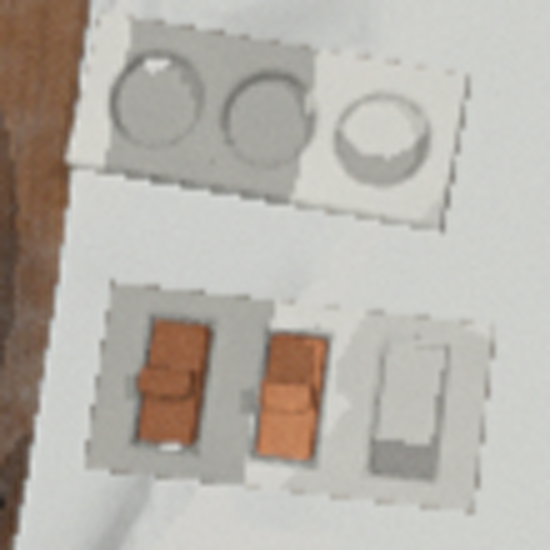

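Emit:
jog_arm([
  {"offset": [-0.016, 0, -0.009], "yaw": -0.08},
  {"offset": [-0.042, 0, -0.024], "yaw": -0.18},
  {"offset": [-0.072, 0, -0.042], "yaw": -0.29},
  {"offset": [-0.102, 0, -0.059], "yaw": -0.41},
  {"offset": [-0.132, 0, -0.076], "yaw": -0.53},
  {"offset": [-0.162, 0, -0.094], "yaw": -0.65},
  {"offset": [-0.192, 0, -0.111], "yaw": -0.77},
  {"offset": [-0.222, 0.005, -0.128], "yaw": -0.89},
  {"offset": [-0.25, 0.01, -0.144], "yaw": -1.01},
  {"offset": [-0.274, 0.015, -0.158], "yaw": -1.13},
  {"offset": [-0.294, 0.02, -0.17], "yaw": -1.25},
  {"offset": [-0.31, 0.027, -0.179], "yaw": -1.36},
], fingers=0.045)

```text
time_s: 28.57
eef_pos: [464.4, 137.2, 134.7]
ee_rot: [0.704, -0.697, 0.085, -0.101]
force: [-0.2, -0.6, 0.3]
grip_width: 0.523
```

```bash
python3 - <<'E'
from plan import *
go((458.8,151.2,122),-0.08)
E
```

```text
t 28.57 p [464.4 137.2 134.7] jaw a -0.264 off [-0.0093  0.0127  0.0119] yaw -0.184 q6 0.30 F [-0.2 -0.6  0.3] w 0.523
```

Emit:
jog_arm([
  {"offset": [-0.005, 0.006, 0.006], "yaw": -0.08},
  {"offset": [-0.008, 0.011, 0.01], "yaw": -0.15},
  {"offset": [-0.0095, 0.013, 0.012], "yaw": -0.184},
  {"offset": [-0.0095, 0.014, 0.012], "yaw": -0.184},
  {"offset": [-0.0095, 0.014, 0.012], "yaw": -0.184},
])

```text
time_s: 28.98
eef_pos: [458.2, 151.3, 119.9]
ee_rot: [0.709, -0.704, 0.02, -0.037]
force: [-0.1, 0.0, -0.5]
grip_width: 0.526
```

```bash
python3 - <<'E'
from plan import *
go((458.8,151.2,53.5),-0.08)
cap("side","s24",(130,100,290,220),5)
E
```

```text
t 28.98 p [458.2 151.3 119.9] jaw a -0.081 off [-0.0009  0.0664 -0.0006] yaw -0.001 q6 0.15 F [-0.1  0.  -0.5] w 0.526
```

View pics/s24.png

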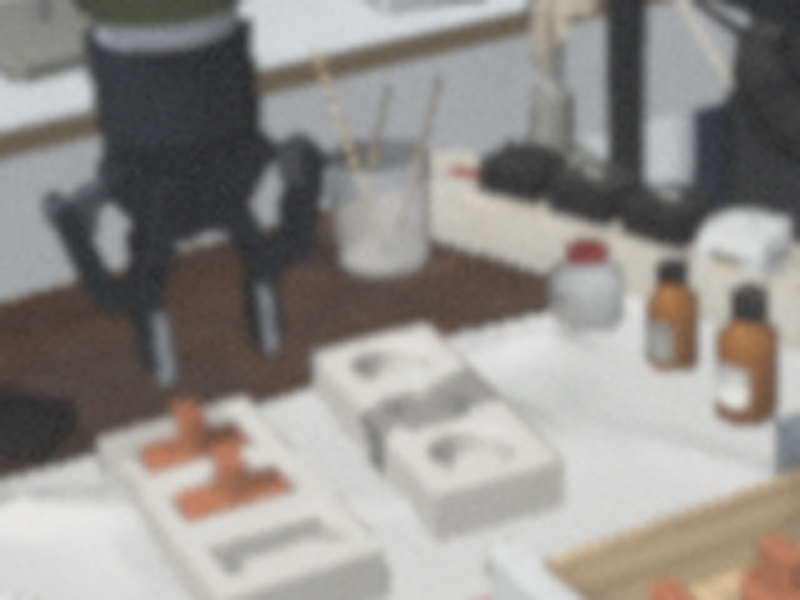

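Emit:
jog_arm([
  {"offset": [0, 0.015, 0], "yaw": 0},
  {"offset": [0, 0.03, 0], "yaw": 0},
  {"offset": [0, 0.045, 0], "yaw": 0},
  {"offset": [0, 0.055, 0], "yaw": 0},
  {"offset": [0, 0.062, 0], "yaw": 0},
  {"offset": [0, 0.066, 0], "yaw": 0},
  {"offset": [0, 0.067, 0], "yaw": 0},
  {"offset": [0, 0.067, 0], "yaw": 0},
])

```text
time_s: 29.7
eef_pos: [460.3, 151.6, 53.4]
ee_rot: [0.709, -0.704, 0.02, -0.037]
force: [-0.3, -0.5, -0.5]
grip_width: 0.53
```

```bash
python3 - <<'E'
from plan import *
go((458.8,151.2,53.5),-0.08)
cap("side","s25",(130,100,290,220),5)
E
```

```text
t 29.70 p [460.3 151.6  53.4] jaw a -0.081 off [-0.0014 -0.0001 -0.0005] yaw -0.001 q6 0.15 F [-0.3 -0.5 -0.5] w 0.530
```

View pics/s25.png

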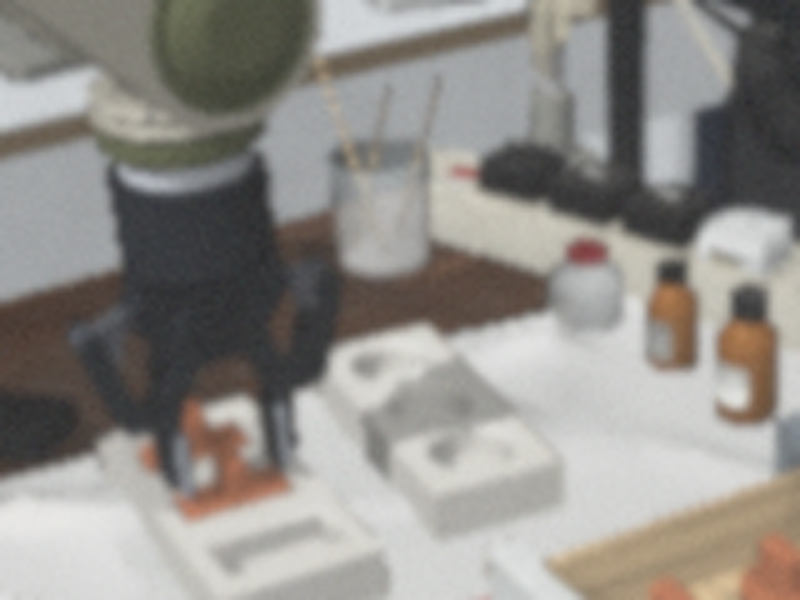

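Emit:
jog_arm([
  {"offset": [-0.001, -0.001, 0], "yaw": 0},
  {"offset": [-0.001, -0.001, 0], "yaw": 0},
  {"offset": [-0.001, -0.001, 0], "yaw": 0},
  {"offset": [-0.001, -0.001, 0], "yaw": 0},
  {"offset": [-0.001, -0.001, 0], "yaw": 0},
  {"offset": [-0.001, -0.001, 0], "yaw": 0},
], fingers=0.0)

```text
time_s: 30.25
eef_pos: [459.6, 151.8, 55.2]
ee_rot: [0.709, -0.704, 0.02, -0.038]
force: [0.5, 0.0, 7.1]
grip_width: 0.132
```

Emit:
jog_arm([
  {"offset": [0, -0.006, 0], "yaw": 0},
  {"offset": [0, -0.012, 0], "yaw": 0},
  {"offset": [0, -0.018, 0], "yaw": 0},
  {"offset": [0, -0.026, 0], "yaw": 0},
  {"offset": [0, -0.04, 0], "yaw": 0},
  {"offset": [0, -0.06, 0], "yaw": 0},
  {"offset": [0, -0.08, 0], "yaw": 0},
  {"offset": [0, -0.1, 0], "yaw": 0},
  {"offset": [0, -0.1, 0], "yaw": 0},
])

```text
time_s: 31.0
eef_pos: [458.5, 151.3, 159.2]
ee_rot: [0.709, -0.703, 0.017, -0.04]
force: [0.5, 0.4, -0.1]
grip_width: 0.127
```

```bash
python3 - <<'E'
from plan import *
drop("R",-12,0,130,A+np.pi/2)
cap("side","s26",(130,60,330,210),4)
E
```

```text
t 31.00 p [458.5 151.3 159.2] jaw a -0.081 off [ 0.1517  0.0309 -0.3214] yaw 1.552 q6 0.15 F [ 0.5  0.4 -0.1] w 0.127
world [ 584.7 -181.2]
```

View pics/s26.png

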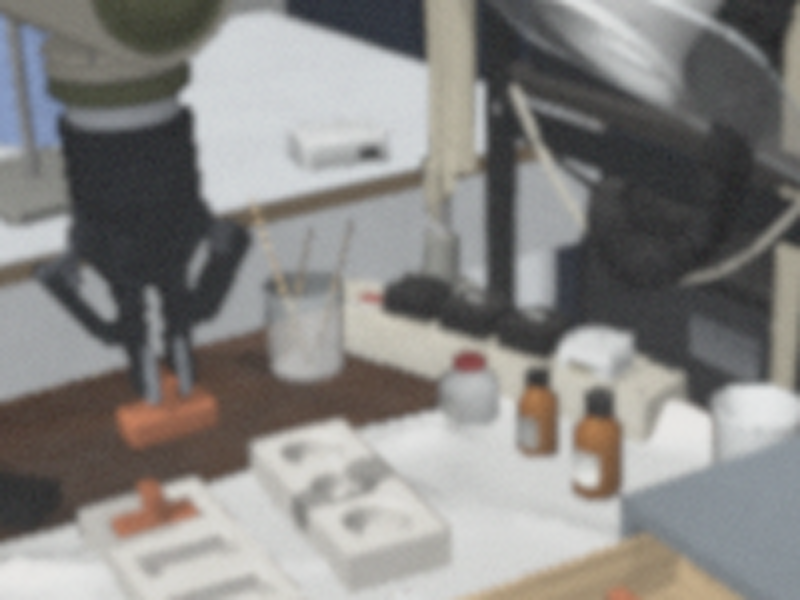

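Emit:
jog_arm([
  {"offset": [0.007, 0, -0.015], "yaw": 0.08},
  {"offset": [0.018, 0.0, -0.038], "yaw": 0.18},
  {"offset": [0.031, 0, -0.066], "yaw": 0.29},
  {"offset": [0.045, 0, -0.095], "yaw": 0.41},
  {"offset": [0.059, 0, -0.124], "yaw": 0.53},
  {"offset": [0.073, 0, -0.153], "yaw": 0.65},
  {"offset": [0.087, 0, -0.183], "yaw": 0.77},
  {"offset": [0.101, 0.0, -0.213], "yaw": 0.89},
  {"offset": [0.115, 0.003, -0.242], "yaw": 1.01},
  {"offset": [0.127, 0.007, -0.269], "yaw": 1.13},
  {"offset": [0.137, 0.012, -0.29], "yaw": 1.24},
  {"offset": [0.145, 0.018, -0.307], "yaw": 1.35},
])

```text
time_s: 32.05
eef_pos: [577.9, -168.3, 139.1]
ee_rot: [0.541, -0.523, 0.46, -0.472]
force: [0.8, -0.2, -1.1]
grip_width: 0.125
```

```bash
python3 - <<'E'
from plan import *
drop("R",-12,0,128,A+np.pi/2)
E
```

```text
t 32.05 p [ 577.9 -168.3  139.1] jaw a -1.438 off [0.0137 0.0112 0.0047] yaw 0.195 q6 0.94 F [ 0.8 -0.2 -1.1] w 0.125
world [ 584.7 -181.2]
```

Emit:
jog_arm([
  {"offset": [0.007, 0.004, 0.003], "yaw": 0.08},
  {"offset": [0.012, 0.008, 0.004], "yaw": 0.15},
  {"offset": [0.014, 0.011, 0.005], "yaw": 0.195},
  {"offset": [0.014, 0.011, 0.005], "yaw": 0.195},
  {"offset": [0.014, 0.011, 0.005], "yaw": 0.195},
])

```text
time_s: 32.47
eef_pos: [584.6, -181.2, 127.2]
ee_rot: [-0.493, 0.476, -0.511, 0.519]
force: [-0.0, -0.3, -0.4]
grip_width: 0.129
```

```bash
python3 - <<'E'
from plan import *
drop("R",-12,0,63.5,A+np.pi/2)
cap("side","s27",(200,100,400,250),4)
E
```

```text
t 32.47 p [ 584.6 -181.2  127.2] jaw a -1.632 off [ 0.0005  0.0637 -0.0016] yaw 0.001 q6 1.12 F [-0.  -0.3 -0.4] w 0.129
world [ 584.7 -181.2]
```

View pics/s27.png

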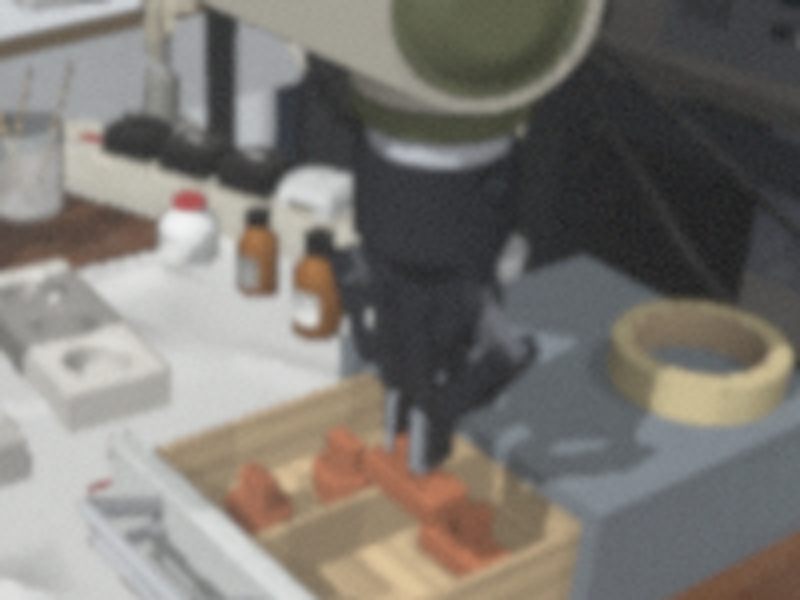

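Emit:
jog_arm([
  {"offset": [0, 0.012, -0.001], "yaw": 0},
  {"offset": [0, 0.024, -0.001], "yaw": 0},
  {"offset": [0, 0.036, -0.001], "yaw": 0},
  {"offset": [0, 0.046, -0.001], "yaw": 0},
  {"offset": [0, 0.054, -0.001], "yaw": 0},
  {"offset": [0, 0.059, -0.001], "yaw": 0},
  {"offset": [0, 0.062, -0.001], "yaw": 0},
  {"offset": [0, 0.064, -0.001], "yaw": 0},
  {"offset": [0, 0.064, -0.001], "yaw": 0},
])

```text
time_s: 33.27
eef_pos: [585.7, -180.6, 63.9]
ee_rot: [-0.494, 0.476, -0.51, 0.52]
force: [-0.6, 0.1, -0.6]
grip_width: 0.124
```

```bash
python3 - <<'E'
from plan import *
drop("R",-12,0,63,A+np.pi/2)
cap("side","s28",(200,100,400,250),4)
E
```

```text
t 33.27 p [ 585.7 -180.6   63.9] jaw a -1.631 off [ 0.0006  0.0008 -0.001 ] yaw 0.002 q6 1.12 F [-0.6  0.1 -0.6] w 0.124
world [ 584.7 -181.2]
```

View pics/s28.png

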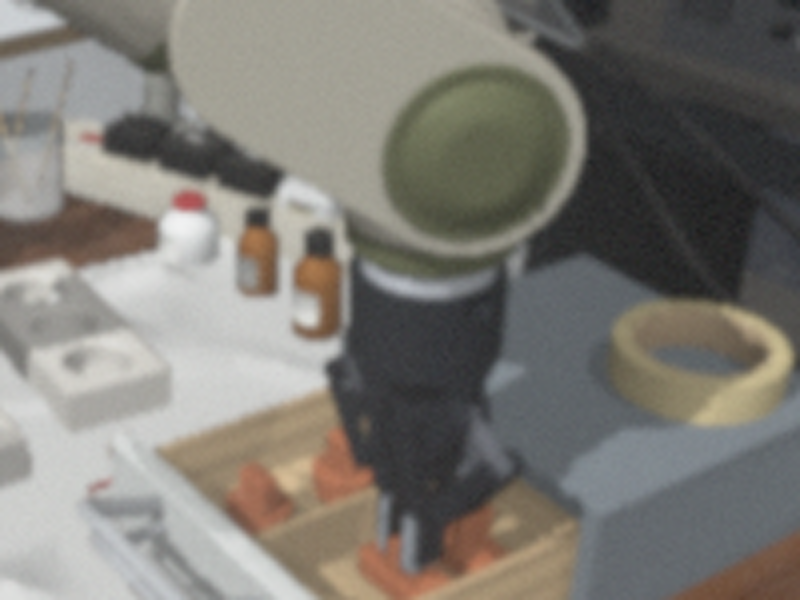

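Emit:
jog_arm([
  {"offset": [0, 0.001, 0], "yaw": 0},
  {"offset": [0, 0.001, 0], "yaw": 0},
])

```text
time_s: 33.48
eef_pos: [586.0, -180.8, 63.6]
ee_rot: [-0.494, 0.475, -0.51, 0.52]
force: [-0.1, -0.3, 2.2]
grip_width: 0.126
```

Emit:
jog_arm([
  {"offset": [0, 0, 0], "yaw": 0},
  {"offset": [0, 0, 0], "yaw": 0},
  {"offset": [0, 0, 0], "yaw": 0},
  {"offset": [0, -0.005, 0], "yaw": 0},
  {"offset": [0, -0.015, 0], "yaw": 0},
  {"offset": [0, -0.035, 0], "yaw": 0},
  {"offset": [0, -0.06, 0], "yaw": 0},
  {"offset": [0, -0.085, 0], "yaw": 0},
  {"offset": [0, -0.1, 0], "yaw": 0},
], fingers=0.026)

```text
time_s: 34.23
eef_pos: [583.7, -181.8, 167.4]
ee_rot: [-0.494, 0.475, -0.508, 0.521]
force: [-0.0, 0.1, 0.3]
grip_width: 0.306
```

```bash
python3 - <<'E'
from plan import *
cap("side","s29",(130,100,400,280),3)
c=cap("top"); cv2.imwrite("pics/t29.png",cv2.resize(c["img"][180:290,145:255,::-1],None,fx=5,fy=5,interpolation=cv2.INTER_CUBIC))
go((463.6,205.8,130),-0.08)
for r in ctrl.regions_of("top","lug_0"):
    m=r["region"]; ys,xs=np.nonzero(m); print(r["score"],xs.mean().round(1),ys.mean().round(1),len(xs),unproj(c,[(xs.mean(),ys.mean())],34)[:,:2].round(1))
E
```

```text
t 34.33 p [ 584.2 -182.1  167.3] jaw a -1.631 off [-0.3797  0.0347 -0.145 ] yaw -1.551 q6 1.12 F [ 0.1 -0.  -0.8] w 0.306
0.64 179.3 255.8 277 [[465.  206.3]]
0.61 337.0 189.9 59 [[ 629.4 -159.2]]
```

View pics/s29.png

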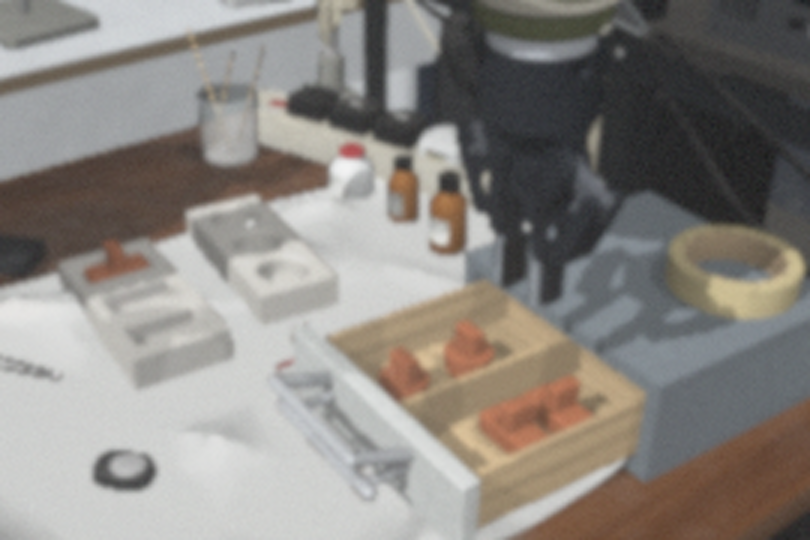

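View pics/t29.png

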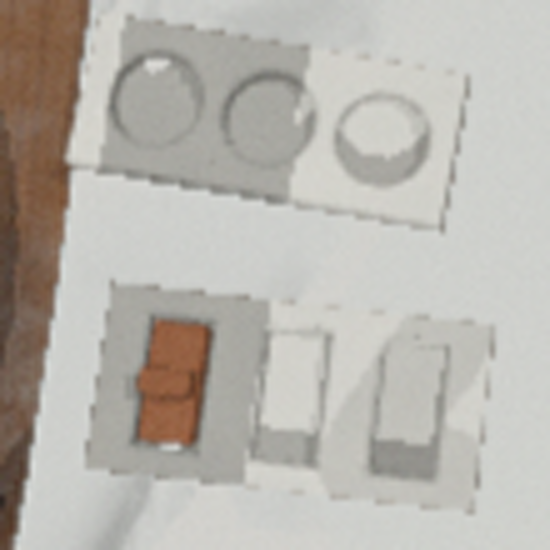

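Emit:
jog_arm([
  {"offset": [-0.017, 0, -0.006], "yaw": -0.08},
  {"offset": [-0.045, 0, -0.017], "yaw": -0.18},
  {"offset": [-0.078, 0, -0.03], "yaw": -0.29},
  {"offset": [-0.112, 0, -0.043], "yaw": -0.41},
  {"offset": [-0.146, 0, -0.056], "yaw": -0.53},
  {"offset": [-0.18, 0, -0.069], "yaw": -0.65},
  {"offset": [-0.214, 0, -0.082], "yaw": -0.77},
  {"offset": [-0.248, 0.005, -0.095], "yaw": -0.89},
  {"offset": [-0.282, 0.01, -0.108], "yaw": -1.01},
  {"offset": [-0.314, 0.015, -0.12], "yaw": -1.13},
  {"offset": [-0.34, 0.02, -0.13], "yaw": -1.25},
  {"offset": [-0.36, 0.027, -0.138], "yaw": -1.36},
], fingers=0.045)

```text
time_s: 35.38
eef_pos: [466.8, 188.1, 135.5]
ee_rot: [0.704, -0.697, 0.083, -0.103]
force: [0.8, -0.2, 0.2]
grip_width: 0.527
```

```bash
python3 - <<'E'
from plan import *
go((463.6,205.8,122),-0.08)
E
```

```text
t 35.38 p [466.8 188.1 135.5] jaw a -0.264 off [-0.0081  0.0135  0.0161] yaw -0.184 q6 0.41 F [ 0.8 -0.2  0.2] w 0.527
```

Emit:
jog_arm([
  {"offset": [-0.004, 0.006, 0.008], "yaw": -0.08},
  {"offset": [-0.007, 0.011, 0.014], "yaw": -0.15},
  {"offset": [-0.008, 0.014, 0.016], "yaw": -0.184},
  {"offset": [-0.008, 0.014, 0.016], "yaw": -0.184},
  {"offset": [-0.008, 0.014, 0.016], "yaw": -0.184},
])

```text
time_s: 35.8
eef_pos: [463.2, 205.6, 120.7]
ee_rot: [0.709, -0.704, 0.019, -0.038]
force: [-0.1, -0.5, 0.4]
grip_width: 0.527
```

```bash
python3 - <<'E'
from plan import *
go((463.6,205.8,54),-0.08)
cap("side","s30",(130,100,290,220),5)
E
```

```text
t 35.80 p [463.2 205.6 120.7] jaw a -0.081 off [-0.0015  0.0667 -0.0003] yaw -0.001 q6 0.27 F [-0.1 -0.5  0.4] w 0.527
```

View pics/s30.png

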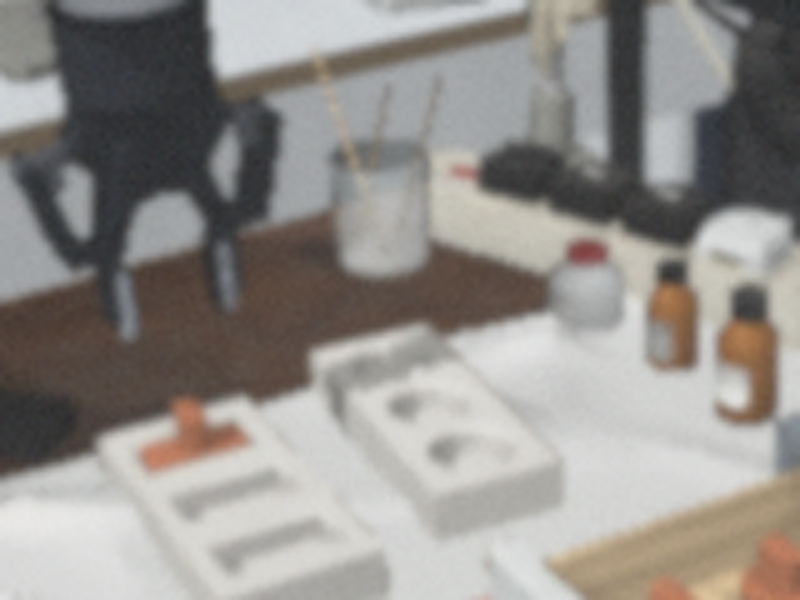

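Emit:
jog_arm([
  {"offset": [-0.001, 0.015, 0], "yaw": 0},
  {"offset": [-0.001, 0.03, 0], "yaw": 0},
  {"offset": [-0.001, 0.045, 0], "yaw": 0},
  {"offset": [-0.001, 0.055, 0], "yaw": 0},
  {"offset": [-0.001, 0.062, 0], "yaw": 0},
  {"offset": [-0.001, 0.066, 0], "yaw": 0},
  {"offset": [-0.001, 0.067, 0], "yaw": 0},
  {"offset": [-0.001, 0.067, 0], "yaw": 0},
])

```text
time_s: 36.52
eef_pos: [464.6, 205.9, 54.3]
ee_rot: [0.709, -0.704, 0.019, -0.039]
force: [0.6, 0.1, 0.2]
grip_width: 0.528
```

```bash
python3 - <<'E'
from plan import *
go((463.6,205.8,54),-0.08)
cap("side","s31",(130,100,290,220),5)
E
```

```text
t 36.52 p [464.6 205.9  54.3] jaw a -0.082 off [-0.001   0.0002 -0.0002] yaw -0.002 q6 0.27 F [0.6 0.1 0.2] w 0.528
```

View pics/s31.png

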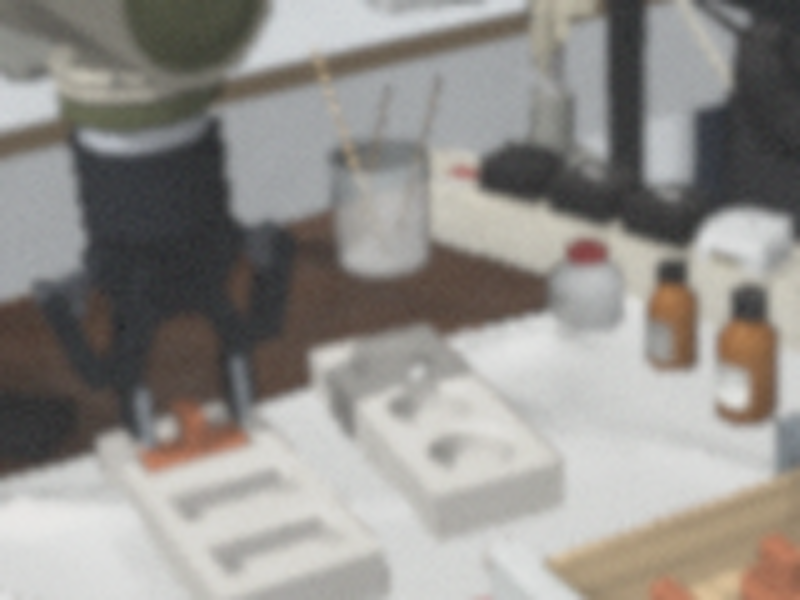

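Emit:
jog_arm([
  {"offset": [-0.001, 0, 0], "yaw": 0},
  {"offset": [-0.001, 0, 0], "yaw": 0},
  {"offset": [-0.001, 0, 0], "yaw": 0},
  {"offset": [-0.001, 0, 0], "yaw": 0},
  {"offset": [-0.001, 0, 0], "yaw": 0},
  {"offset": [-0.001, 0, 0], "yaw": 0},
], fingers=0.0)

```text
time_s: 37.07
eef_pos: [463.9, 206.2, 55.0]
ee_rot: [0.709, -0.704, 0.018, -0.039]
force: [-1.2, -0.3, 6.3]
grip_width: 0.126
```

Emit:
jog_arm([
  {"offset": [0, -0.006, 0], "yaw": 0},
  {"offset": [0, -0.012, 0], "yaw": 0},
  {"offset": [0, -0.018, 0], "yaw": 0},
  {"offset": [0, -0.026, 0], "yaw": 0},
  {"offset": [0, -0.04, 0], "yaw": 0},
  {"offset": [0, -0.06, 0], "yaw": 0},
  {"offset": [0, -0.08, 0], "yaw": 0},
  {"offset": [0, -0.1, 0], "yaw": 0},
  {"offset": [0, -0.1, 0], "yaw": 0},
])

```text
time_s: 37.82
eef_pos: [462.3, 205.9, 159.1]
ee_rot: [0.709, -0.703, 0.016, -0.042]
force: [0.9, -0.7, 0.6]
grip_width: 0.129
```

```bash
python3 - <<'E'
from plan import *
drop("R",-54,0,130,A+np.pi/2)
cap("side","s32",(130,60,330,210),4)
E
```

```text
t 37.82 p [462.3 205.9 159.1] jaw a -0.081 off [ 0.1103  0.0294 -0.377 ] yaw 1.551 q6 0.27 F [ 0.9 -0.7  0.6] w 0.129
world [ 542.8 -178.6]
```

View pics/s32.png

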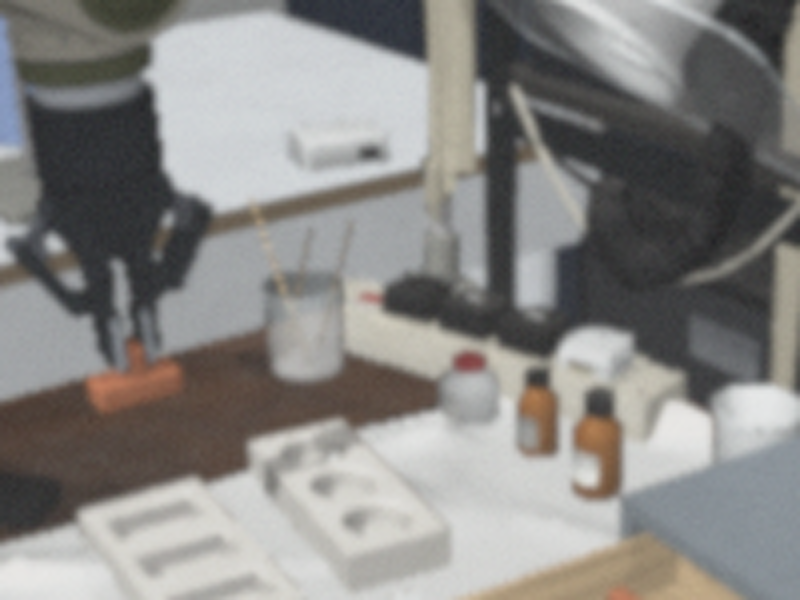

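Emit:
jog_arm([
  {"offset": [0.005, 0, -0.017], "yaw": 0.08},
  {"offset": [0.013, 0.0, -0.043], "yaw": 0.18},
  {"offset": [0.022, 0, -0.075], "yaw": 0.29},
  {"offset": [0.032, 0, -0.109], "yaw": 0.41},
  {"offset": [0.042, 0, -0.143], "yaw": 0.53},
  {"offset": [0.052, 0, -0.177], "yaw": 0.65},
  {"offset": [0.062, 0, -0.211], "yaw": 0.77},
  {"offset": [0.072, 0.0, -0.245], "yaw": 0.89},
  {"offset": [0.082, 0.003, -0.279], "yaw": 1.01},
  {"offset": [0.091, 0.007, -0.311], "yaw": 1.13},
  {"offset": [0.099, 0.012, -0.338], "yaw": 1.24},
  {"offset": [0.105, 0.018, -0.358], "yaw": 1.35},
])

```text
time_s: 38.87
eef_pos: [537.6, -161.9, 138.1]
ee_rot: [0.542, -0.522, 0.458, -0.473]
force: [-0.0, 0.0, -0.2]
grip_width: 0.128
```

```bash
python3 - <<'E'
from plan import *
drop("R",-54,0,128,A+np.pi/2)
E
```

```text
t 38.87 p [ 537.6 -161.9  138.1] jaw a -1.438 off [0.0173 0.0102 0.0026] yaw 0.194 q6 0.92 F [-0.   0.  -0.2] w 0.128
world [ 542.8 -178.6]
```

Emit:
jog_arm([
  {"offset": [0.008, 0.004, 0.001], "yaw": 0.08},
  {"offset": [0.014, 0.008, 0.002], "yaw": 0.15},
  {"offset": [0.017, 0.01, 0.003], "yaw": 0.195},
  {"offset": [0.0175, 0.01, 0.003], "yaw": 0.195},
  {"offset": [0.0175, 0.01, 0.003], "yaw": 0.195},
])

```text
time_s: 39.28
eef_pos: [542.8, -178.6, 127.3]
ee_rot: [-0.494, 0.474, -0.509, 0.521]
force: [-0.3, -0.5, -1.2]
grip_width: 0.133
```

```bash
python3 - <<'E'
from plan import *
drop("R",-54,0,63.5,A+np.pi/2)
cap("side","s33",(200,100,400,250),4)
E
```

```text
t 39.28 p [ 542.8 -178.6  127.3] jaw a -1.632 off [ 0.0006  0.0638 -0.002 ] yaw 0.001 q6 1.09 F [-0.3 -0.5 -1.2] w 0.133
world [ 542.8 -178.6]
```

View pics/s33.png

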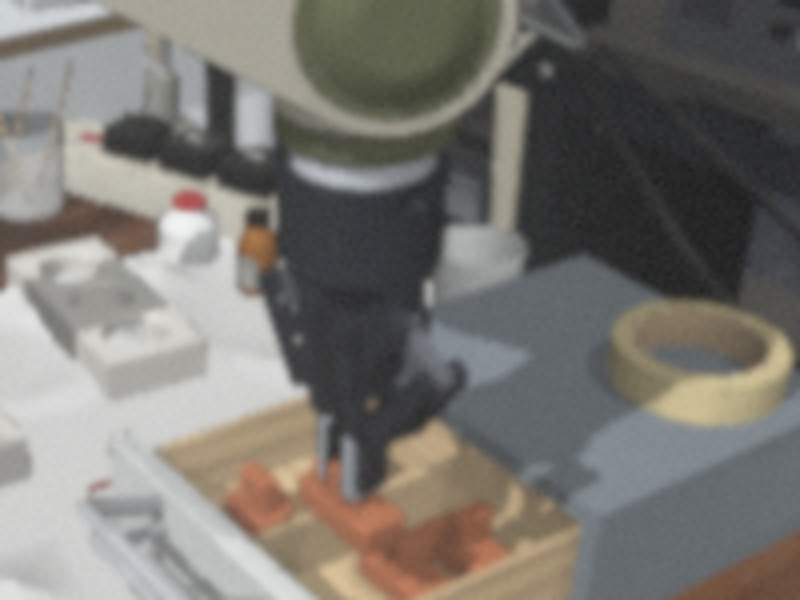

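Emit:
jog_arm([
  {"offset": [0, 0.012, -0.001], "yaw": 0},
  {"offset": [0, 0.024, -0.001], "yaw": 0},
  {"offset": [0, 0.036, -0.001], "yaw": 0},
  {"offset": [0, 0.046, -0.001], "yaw": 0},
  {"offset": [0, 0.054, -0.001], "yaw": 0},
  {"offset": [0, 0.059, -0.001], "yaw": 0},
  {"offset": [0, 0.062, -0.001], "yaw": 0},
  {"offset": [0, 0.064, -0.001], "yaw": 0},
  {"offset": [0, 0.064, -0.001], "yaw": 0},
])

```text
time_s: 40.08
eef_pos: [544.2, -177.9, 63.8]
ee_rot: [-0.495, 0.474, -0.509, 0.521]
force: [0.3, -0.9, -0.8]
grip_width: 0.126
```

```bash
python3 - <<'E'
from plan import *
drop("R",-54,0,63,A+np.pi/2)
cap("side","s34",(200,100,400,250),4)
E
```

```text
t 40.08 p [ 544.2 -177.9   63.8] jaw a -1.631 off [ 0.0007  0.0007 -0.0014] yaw 0.001 q6 1.08 F [ 0.3 -0.9 -0.8] w 0.126
world [ 542.8 -178.6]
```

View pics/s34.png

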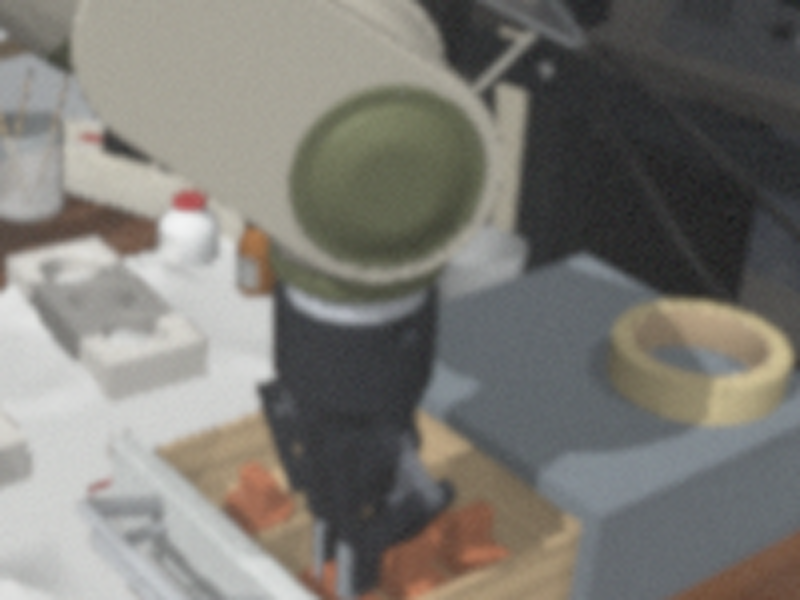

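Emit:
jog_arm([
  {"offset": [0, 0.001, 0], "yaw": 0},
  {"offset": [0, 0.001, 0], "yaw": 0},
])

```text
time_s: 40.3
eef_pos: [544.5, -178.1, 63.4]
ee_rot: [-0.495, 0.474, -0.508, 0.521]
force: [-0.2, 0.2, 1.3]
grip_width: 0.129
```

Emit:
jog_arm([
  {"offset": [0, 0, 0], "yaw": 0},
  {"offset": [0, 0, 0], "yaw": 0},
  {"offset": [0, 0, 0], "yaw": 0},
  {"offset": [0, -0.005, 0], "yaw": 0},
  {"offset": [0, -0.015, 0], "yaw": 0},
  {"offset": [0, -0.035, 0], "yaw": 0},
  {"offset": [0, -0.06, 0], "yaw": 0},
  {"offset": [0, -0.085, 0], "yaw": 0},
  {"offset": [0, -0.115, 0], "yaw": 0},
  {"offset": [0, -0.135, 0], "yaw": 0},
  {"offset": [0, -0.14, 0], "yaw": 0},
], fingers=0.026)

```text
time_s: 41.22
eef_pos: [540.7, -179.6, 208.0]
ee_rot: [-0.496, 0.474, -0.506, 0.524]
force: [-0.2, -0.0, 0.3]
grip_width: 0.304
```

```bash
python3 - <<'E'
from plan import *
cap("side","s35",(130,100,400,280),3)
go((400,60,230),-0.062)
E
```

```text
t 41.27 p [ 540.5 -179.5  206.7] jaw a -1.631 off [-0.2307 -0.0278 -0.1538] yaw -1.569 q6 1.09 F [-0.6  0.2  0.3] w 0.304
```

View pics/s35.png

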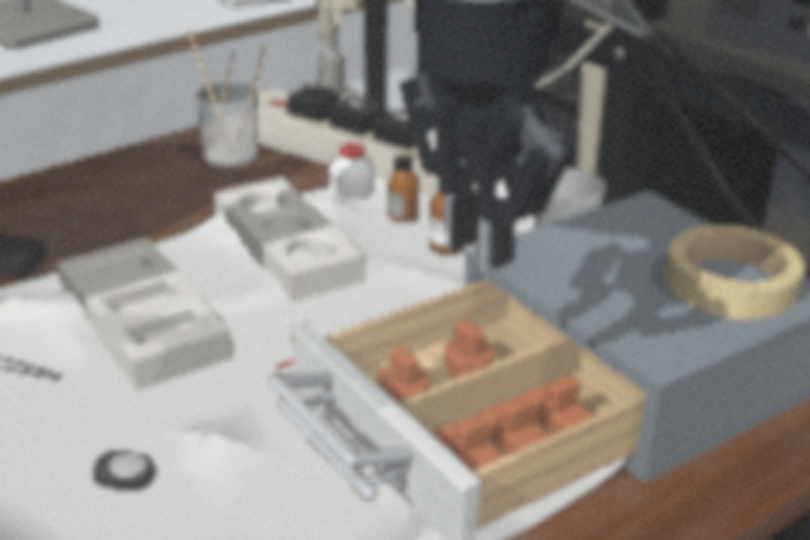

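Emit:
jog_arm([
  {"offset": [-0.012, -0.003, -0.008], "yaw": -0.1},
  {"offset": [-0.03, -0.01, -0.02], "yaw": -0.21},
  {"offset": [-0.052, -0.015, -0.035], "yaw": -0.32},
  {"offset": [-0.075, -0.02, -0.05], "yaw": -0.44},
  {"offset": [-0.098, -0.025, -0.065], "yaw": -0.56},
  {"offset": [-0.121, -0.028, -0.08], "yaw": -0.68},
  {"offset": [-0.144, -0.028, -0.096], "yaw": -0.8},
  {"offset": [-0.167, -0.028, -0.112], "yaw": -0.92},
  {"offset": [-0.19, -0.028, -0.127], "yaw": -1.04},
  {"offset": [-0.21, -0.028, -0.14], "yaw": -1.16},
  {"offset": [-0.223, -0.028, -0.149], "yaw": -1.28},
  {"offset": [-0.23, -0.028, -0.154], "yaw": -1.38},
], fingers=0.04)

```text
time_s: 42.27
eef_pos: [398.2, 60.8, 229.3]
ee_rot: [0.705, -0.699, 0.073, -0.099]
force: [0.5, -1.2, 0.0]
grip_width: 0.465
```

```bash
python3 - <<'E'
from plan import *
c=cap("top","t36",(140,80,400,310),3)
im=cv2.resize(c["img"][160:280,260:390,::-1],None,fx=5,fy=5,interpolation=cv2.INTER_CUBIC); cv2.imwrite("pics/t36z.png",im)
go((448,-128,76),A)
for t,o in (("foot_0",L),("lug_0",Rt)):
  for r in ctrl.regions_of("top",t):
    m=r["region"]; ys,xs=np.nonzero(m); w=unproj(c,[(xs.mean(),ys.mean())],44)[0,:2]; print(t,r["score"],xs.mean().round(1),ys.mean().round(1),w.round(1),((w-o)@U).round(1),((w-o)@V).round(1))
E
```

```text
t 42.32 p [398.   61.2 229.3] jaw a -0.239 off [ 0.0881  0.1541 -0.174 ] yaw -0.177 q6 0.09 F [0.9 0.6 0.4] w 0.465
foot_0 0.77 307.0 192.9 [618.3 -86.4] 15.7 5.6
foot_0 0.59 306.6 218.6 [557.5 -85.3] -45.1 3.0
lug_0 0.75 344.5 225.3 [ 544.1 -172.6] -53.0 6.0
lug_0 0.63 345.8 208.3 [ 584.  -176.5] -13.0 4.6
lug_0 0.58 346.3 191.0 [ 625.3 -178.6] 28.3 5.1
```

View pics/t36.png

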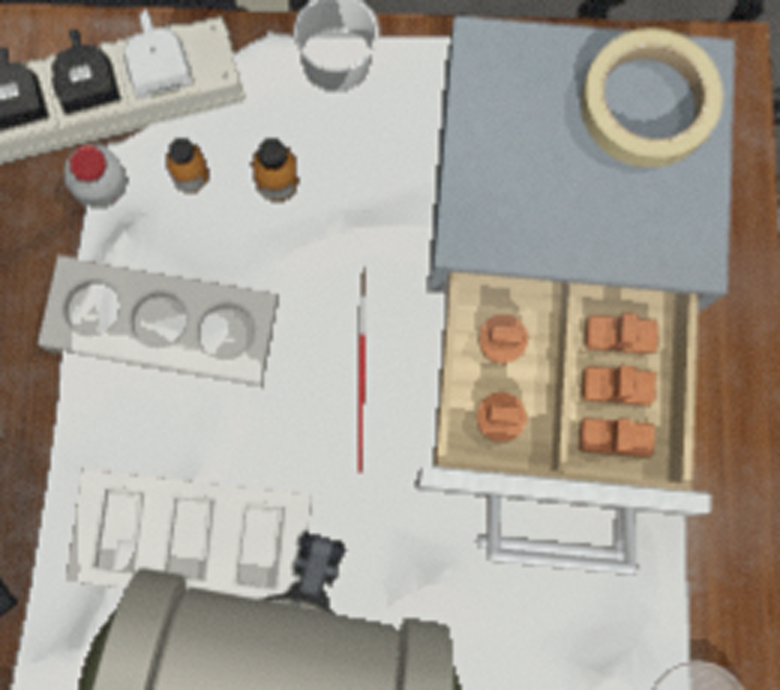

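View pics/t36z.png

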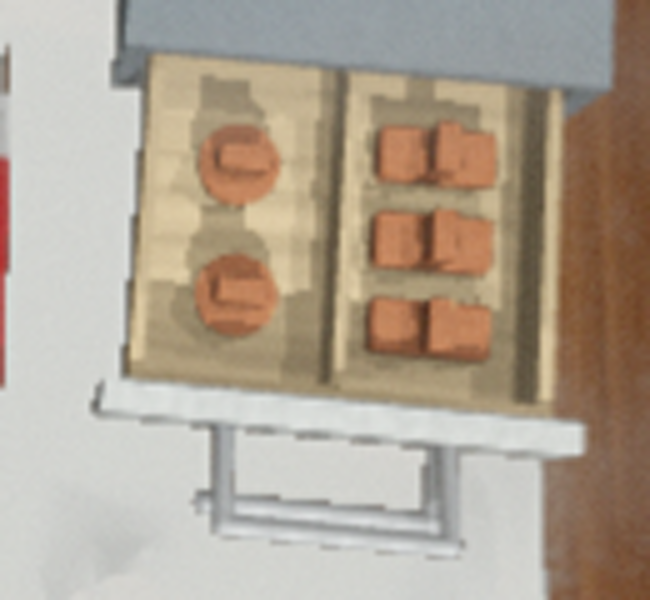

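Emit:
jog_arm([
  {"offset": [0.006, 0.003, -0.012], "yaw": -0.02},
  {"offset": [0.017, 0.01, -0.033], "yaw": -0.04},
  {"offset": [0.031, 0.02, -0.06], "yaw": -0.07},
  {"offset": [0.045, 0.03, -0.088], "yaw": -0.1},
  {"offset": [0.059, 0.04, -0.115], "yaw": -0.13},
  {"offset": [0.072, 0.05, -0.14], "yaw": -0.15},
  {"offset": [0.081, 0.06, -0.158], "yaw": -0.177},
  {"offset": [0.087, 0.07, -0.169], "yaw": -0.177},
  {"offset": [0.089, 0.08, -0.173], "yaw": -0.177},
  {"offset": [0.089, 0.08, -0.173], "yaw": -0.177},
  {"offset": [0.089, 0.08, -0.173], "yaw": -0.177},
])

```text
time_s: 43.33
eef_pos: [444.8, -129.6, 150.0]
ee_rot: [0.709, -0.704, 0.015, -0.04]
force: [-0.4, -0.1, 0.4]
grip_width: 0.465
```

```bash
python3 - <<'E'
from plan import *
go((449,-126,76),A)
cap("side","s37",(180,120,380,270),4)
E
```

```text
t 43.33 p [ 444.8 -129.6  150. ] jaw a -0.078 off [0.0013 0.0741 0.0034] yaw -0.016 q6 -0.49 F [-0.4 -0.1  0.4] w 0.465
```

View pics/s37.png

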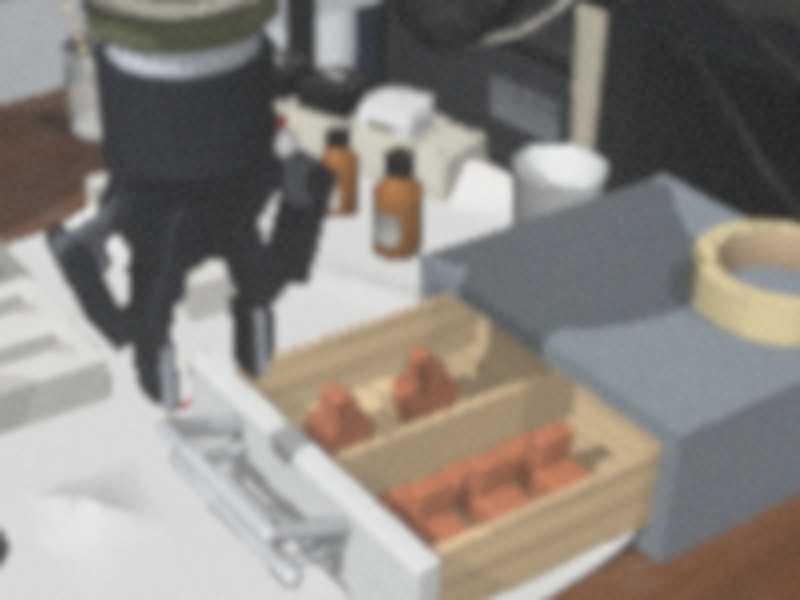

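Emit:
jog_arm([
  {"offset": [0.003, 0.012, 0.003], "yaw": -0.016},
  {"offset": [0.003, 0.026, 0.003], "yaw": -0.016},
  {"offset": [0.003, 0.04, 0.003], "yaw": -0.016},
  {"offset": [0.003, 0.053, 0.003], "yaw": -0.016},
  {"offset": [0.003, 0.063, 0.003], "yaw": -0.016},
  {"offset": [0.003, 0.07, 0.003], "yaw": -0.016},
  {"offset": [0.003, 0.074, 0.003], "yaw": -0.016},
  {"offset": [0.003, 0.074, 0.003], "yaw": -0.016},
])

```text
time_s: 44.05
eef_pos: [451.0, -126.1, 76.5]
ee_rot: [0.709, -0.705, 0.009, -0.034]
force: [0.7, -0.1, -0.3]
grip_width: 0.468
```

```bash
python3 - <<'E'
from plan import *
go((449,-126,76),A)
cap("side","s38",(180,120,380,270),4)
E
```

```text
t 44.05 p [ 451.  -126.1   76.5] jaw a -0.061 off [-0.002   0.0004 -0.    ] yaw 0.001 q6 -0.50 F [ 0.7 -0.1 -0.3] w 0.468
```

View pics/s38.png

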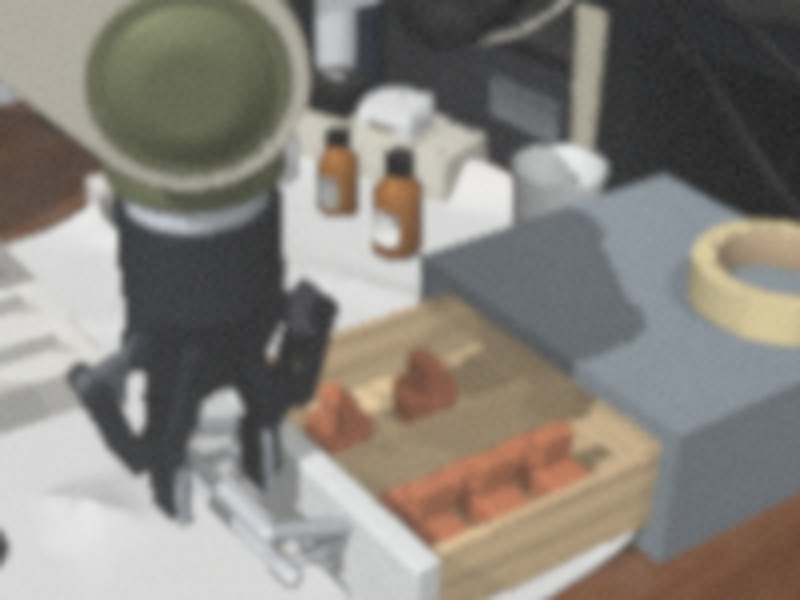

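Emit:
jog_arm([
  {"offset": [-0.002, 0, 0], "yaw": 0},
  {"offset": [-0.002, 0, 0], "yaw": 0},
  {"offset": [-0.002, 0, 0], "yaw": 0},
  {"offset": [-0.002, 0, 0], "yaw": 0},
  {"offset": [-0.002, 0, 0], "yaw": 0},
  {"offset": [-0.002, 0, 0], "yaw": 0},
], fingers=0.0, grip_force=25)

```text
time_s: 44.6
eef_pos: [449.5, -126.3, 77.4]
ee_rot: [0.708, -0.705, 0.008, -0.035]
force: [-0.3, 1.0, 5.8]
grip_width: 0.107
```

Emit:
jog_arm([
  {"offset": [0.001, 0, 0], "yaw": 0},
  {"offset": [0.003, 0, 0], "yaw": 0},
  {"offset": [0.007, 0, 0], "yaw": 0},
  {"offset": [0.012, 0, 0], "yaw": 0},
  {"offset": [0.018, 0, 0], "yaw": 0},
  {"offset": [0.025, 0, 0], "yaw": 0},
  {"offset": [0.032, 0, 0], "yaw": 0},
  {"offset": [0.039, 0, 0], "yaw": 0},
  {"offset": [0.046, 0, 0], "yaw": 0},
  {"offset": [0.052, 0, 0], "yaw": 0},
  {"offset": [0.056, 0, 0], "yaw": 0},
  {"offset": [0.058, 0, 0], "yaw": 0},
])

```text
time_s: 45.6
eef_pos: [507.1, -130.1, 77.7]
ee_rot: [0.709, -0.705, 0.009, -0.034]
force: [-1.6, -7.6, -17.9]
grip_width: 0.103
```

```bash
python3 - <<'E'
from plan import *
go((597.5,-136,76),A)
cap("side","s39",(180,120,380,270),4)
E
```

```text
t 45.60 p [ 507.1 -130.1   77.7] jaw a -0.061 off [ 0.0905  0.0048 -0.0004] yaw 0.001 q6 -0.44 F [ -1.6  -7.6 -17.9] w 0.103
```

View pics/s39.png

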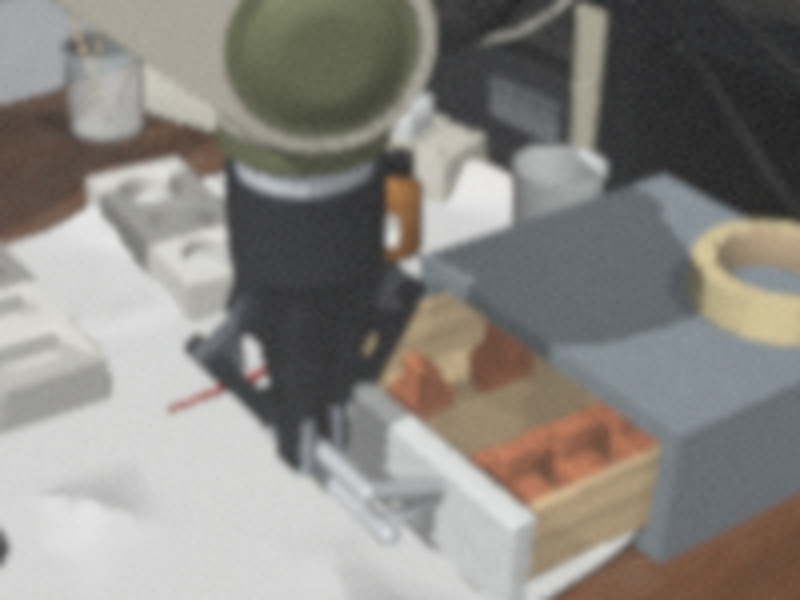

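Emit:
jog_arm([
  {"offset": [0.002, 0.0005, 0], "yaw": 0},
  {"offset": [0.006, 0.001, 0], "yaw": 0},
  {"offset": [0.012, 0.001, 0], "yaw": 0},
  {"offset": [0.019, 0.001, 0], "yaw": 0},
  {"offset": [0.027, 0.001, 0], "yaw": 0},
  {"offset": [0.035, 0.001, -0.001], "yaw": 0},
  {"offset": [0.043, 0.001, -0.001], "yaw": 0},
  {"offset": [0.051, 0.001, -0.001], "yaw": 0},
  {"offset": [0.059, 0.001, -0.001], "yaw": 0},
  {"offset": [0.066, 0.001, -0.001], "yaw": 0},
  {"offset": [0.071, 0.001, -0.001], "yaw": 0},
  {"offset": [0.074, 0.001, -0.001], "yaw": 0},
])

```text
time_s: 46.65
eef_pos: [580.8, -135.2, 77.8]
ee_rot: [0.709, -0.704, 0.01, -0.033]
force: [-1.3, -2.6, -16.7]
grip_width: 0.102
```

```bash
python3 - <<'E'
from plan import *
go((598,-136,76),A)
E
```

```text
t 46.65 p [ 580.8 -135.2   77.8] jaw a -0.061 off [0.0171 0.0023 0.0002] yaw 0.001 q6 -0.38 F [ -1.3  -2.6 -16.7] w 0.102
```

Emit:
jog_arm([
  {"offset": [0.003, 0.001, 0], "yaw": 0},
  {"offset": [0.007, 0.001, 0], "yaw": 0},
  {"offset": [0.011, 0.001, 0], "yaw": 0},
  {"offset": [0.014, 0.001, 0], "yaw": 0},
  {"offset": [0.016, 0.001, 0], "yaw": 0},
  {"offset": [0.017, 0.001, 0], "yaw": 0},
])

```text
time_s: 47.15
eef_pos: [598.2, -136.4, 77.6]
ee_rot: [0.709, -0.705, 0.01, -0.033]
force: [-1.0, -3.5, -3.1]
grip_width: 0.106
```

Emit:
jog_arm([
  {"offset": [0.001, 0.0, 0], "yaw": 0},
  {"offset": [0.002, 0, 0], "yaw": 0},
  {"offset": [0.002, 0, 0], "yaw": 0},
])

```text
time_s: 47.4
eef_pos: [598.9, -136.4, 77.6]
ee_rot: [0.709, -0.704, 0.011, -0.031]
force: [-9.0, -2.4, 1.0]
grip_width: 0.103
```

Emit:
jog_arm([
  {"offset": [0.0015, 0.0, 0], "yaw": 0},
  {"offset": [0.0025, 0, 0], "yaw": 0},
  {"offset": [0.0025, 0, 0], "yaw": 0},
])

```text
time_s: 47.65
eef_pos: [599.0, -136.4, 77.5]
ee_rot: [0.709, -0.704, 0.014, -0.029]
force: [-16.9, -2.9, 4.7]
grip_width: 0.098
```

Emit:
jog_arm([
  {"offset": [0, 0, 0], "yaw": 0},
  {"offset": [0, 0, 0], "yaw": 0},
  {"offset": [0, 0, 0], "yaw": 0},
  {"offset": [0, 0, 0], "yaw": 0},
], fingers=0.04)

```text
time_s: 47.98
eef_pos: [599.5, -136.3, 78.0]
ee_rot: [0.709, -0.704, 0.013, -0.029]
force: [-0.4, 0.4, 0.4]
grip_width: 0.471
```

Emit:
jog_arm([
  {"offset": [0, -0.01, 0], "yaw": 0},
  {"offset": [0, -0.03, 0], "yaw": 0},
  {"offset": [0, -0.055, 0], "yaw": 0},
  {"offset": [0, -0.08, 0], "yaw": 0},
  {"offset": [-0.01, -0.11, 0.01], "yaw": 0},
  {"offset": [-0.03, -0.14, 0.03], "yaw": 0},
  {"offset": [-0.055, -0.16, 0.05], "yaw": 0},
  {"offset": [-0.085, -0.17, 0.075], "yaw": 0},
  {"offset": [-0.115, -0.18, 0.1], "yaw": 0},
  {"offset": [-0.145, -0.18, 0.125], "yaw": 0},
  {"offset": [-0.17, -0.18, 0.15], "yaw": 0},
  {"offset": [-0.19, -0.18, 0.17], "yaw": 0},
])

```text
time_s: 48.98
eef_pos: [414.1, 45.1, 256.1]
ee_rot: [0.709, -0.704, 0.012, -0.03]
force: [0.0, -0.2, -0.4]
grip_width: 0.472
```

```bash
python3 - <<'E'
from plan import *
c=cap("top","t40",(140,80,400,310),3); cap("side","s40",(130,100,430,290),2.6)
go((400,100,250),A)
E
```

```text
t 49.08 p [413.9  45.9 256.3] jaw a -0.057 off [-0.0171  0.0063  0.0532] yaw 0.005 q6 -0.13 F [-0.1  0.1 -0.5] w 0.471
```

View pics/t40.png

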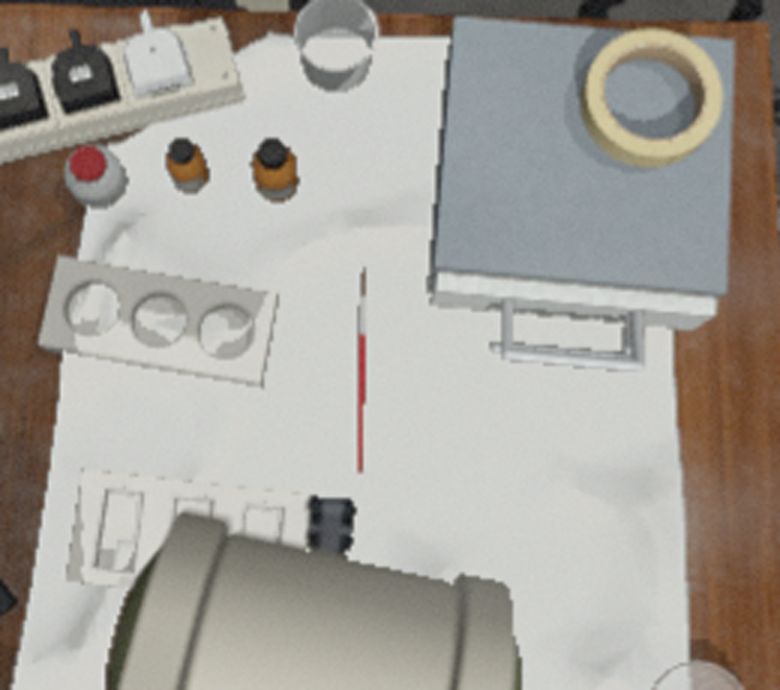

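View pics/s40.png

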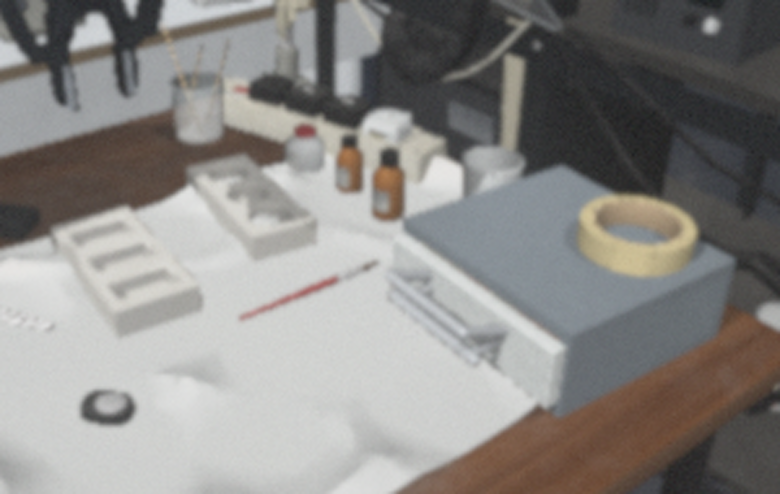

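```bash
python3 - <<'E'
from plan import *
c=cap("top"); a=cv2.imread("pics/top0.png"); b=c["img"][:,:,::-1]
s=np.s_[182:206,296:362]
g=lambda i:cv2.cvtColor(np.ascontiguousarray(i[s]),cv2.COLOR_BGR2GRAY).astype(np.float32)
print(cv2.phaseCorrelate(g(a),g(b)), np.abs(g(a)-g(b)).mean())
T=np.float32(g(b))[4:-4,4:-4]; r=cv2.matchTemplate(g(a),T,cv2.TM_CCOEFF_NORMED); print(cv2.minMaxLoc(r), r[:,4].round(3))
E
```

```text
((-0.044506611268303686, 0.013315872259942907), 0.9963662649194399) 4.748106
(-0.11097295582294464, 0.9981489777565002, (8, 0), (4, 4)) [0.2   0.33  0.535 0.799 0.998 0.796 0.575 0.433 0.34 ]
```

```bash
python3 - <<'E'
from rig import ctrl
print(ctrl.finish_job())
E
```

```text
the job is handed in; nothing more can be done
None
```

The job is handed in after about 49 s of robot time. No verdict came back, so the result rests on my own checks.

- **Drawer opened:** I pulled it by its handle until the force rose to about 35 N at the stop.
- **Castings:** There were five, two feet and three lugs. One cavity of the foot mould was empty from the start. I set the feet in the left compartment and the lugs in the right. A top and a side picture before closing showed all five standing stub up on the floor. I could not see inside the drawer after it was closed.
- **Drawer closed:** I pushed it home until it met a firm stop at about 17 N. The handle region in the last top picture sits within about 0.05 px of the starting picture, which is well under 1 mm.
- **Moulds and bystanders:** Both moulds looked flat in the last pictures, judged by eye, and all their cavities are empty. The two bottles and the pot looked unmoved. The foot mould was knocked a few centimetres aside during the run while the arm was elsewhere; it was already empty, so nothing needed mending.

One reading disagreed slightly. The networks put the castings 3 to 6 mm further left in their compartments than the arm's own drop positions, still well inside the allowed area.

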